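# Tip out the weight blocks and sort them on the balance

## Robot

A 6-joint arm with a two-finger parallel gripper is mounted at the origin on the work surface. World frame = base frame: x ahead of the robot, y to its left, z up, the work surface at z = 0. Lengths are in mm, angles in degrees, forces in N, time in s.
With the tool pointing down it reaches from about 300 to 850 mm from the base axis. Payload 4.2 kg.
Tool frame: the origin (TCP) lies midway between the tips of the shut fingers; the grasp point (between the pads) lies 19 mm behind it; x points along the fingers, y is the direction in which the jaws open and shut, and the axes are right-handed (so a half turn about x gives the same grasp; the last joint's range is limited). The gripper opens to 91 mm and grips with 3 to 60 N. Pads are 32 mm wide; open, the fingers measure 118 mm over their backs; the gripper's body (76 mm by 178 mm) begins 60 mm behind the grasp point.
Start: joints at [-65.088, 18.312, 89.639, -0, 72.044, -1.146], TCP at [252.593, -516.566, 213.976] pointing down, gripper open.
Joint ranges: [-177.97, 177.97], [-48.28, 115.42], [12.27, 149.76], [-77.06, 257.06], [2.81, 150.46], [-146.56, 146.56]. Speed limits (degrees/s): [147.25, 147.25, 180, 180, 180, 180].

## Interface

Orientations are given as [roll, pitch, yaw] about the fixed x, y, z axes, in that order (R = Rz(yaw) Ry(pitch) Rx(roll)).
In Python, from workcell import env gives the robot as it stands.
- The arm moves only by the shell command python3 -m handwheel 'ROWS' [FORCE]. ROWS is text: rows parted by semicolons, each of 7 numbers parted by spaces: the turn, a rotation vector about the tool's x, y, z in degrees, then the shift along the tool's x, y, z in m, then the finger opening in m, from 0 to 0.0912. In form: rx ry rz x y z grip; .... A call has 1 to 12 rows; each row is the pose to reach, as a shift and turn from the pose commanded when the call began, along the tool's axes at that moment; what a row does not reach only later rows make up. A row lasts 1/12 s, in which the tool goes at most 41.7 mm and 7.16 degrees, less where a joint would pass 70% of its speed; a pose out of reach is approached as far as the arm can. A call with a gripper value outside its range is refused whole. The fingers move at their own pace and stop on an object; FORCE is the grip in N (left out, the last holds). Time passes only in rows, so rows that repeat a pose let the fingers close. It gives the time, the measured TCP pose, the force and the opening at its end, in the units of the state.
- env.state(): the state, without advancing time (a new reading comes with each control period).
- env.grab_frame(name): name is "scene" or "side" or "wrist"; returns the picture (400x640x3 uint8, red, green, blue); there is no depth.
- env.get_calibration(name): a dict with "mtx" (3x3 intrinsics, pixels), "T" (4x4, takes a point from camera to world coordinates); the wrist camera has in their place "hand_eye" (4x4, takes a point from camera to tool coordinates, whose origin is the TCP and whose axes are the tool frame's). Camera axes: x right, y up, looking along -z (the intrinsics and any distortion apply to the point x, -y, -z); pixel columns grow to the right and rows downward; lengths in mm; the calibration is good to about 2 mm. The wrist camera is an equidistant fisheye: a pixel r from the principal point sees the ray r / f radians off the axis. A picture is of the moment at which its call begins: read the wrist's pose just before it. get_calibration takes no time and is no camera call.
- env.job_done(): hands the job in, once; it reports no verdict.
The state is a dict: "time_s": time; "qpos": joint angles; "qvel": joint speeds; "effort": joint torques, N m; "ee_pos": TCP position; "ee_rot": TCP orientation; "force": force on the tool from outside, world axes, zero at the start; "torque": the same for the moment, N m; "gripper_width": finger opening in mm.
Only numpy, scipy, OpenCV 4.12 (cv2) and the standard library are available. Lean on these libraries where they do the work, as an engineer would, in place of code of your own. Each camera call takes 0.05 s, during which the arm holds its last target. There are 200 camera calls.

## Task

Turn the tip-over box right over by its crank so that its lid swings open and all the wooden weight blocks spill out into the tray, then turn it back upright with its lid shut. Then weigh the blocks one at a time on the balance pan, letting go to see whether the pan goes down, and put each heavy block in the round dish and each light one in the square dish, side by side and not on top of one another. Leave the other things on the table where they are.

Things in the scene. Friction and masses are not known exactly. Their poses are not given: they have to be found in the camera images.
- tipbox (a joint): Turn (rad) of the tip-over box about its axle: 0 upright at a stop (the start), to 2.6 turned over to the catch tray; blocks slide out at 2.0 to 2.4. Wooden box 212 x 84 x 68 mm, four compartments in a row along the axle, its centre 110 mm from the axle at axle height, swinging up over it. 0.4 kg plus blocks: let go part way, it falls back upright, or once past the top, over to the tipped side.
- lid (a joint): Opening (rad) of the box's flat lid (212 x 84 x 6 mm, no catch), hinged on the long edge away from the catch tray: 0 shut, up to 2.2. It swings open by its own weight when the box is turned past about 1.6 rad and falls shut as the box comes back upright.
- box_pivot (a point): Middle of the box's axle on the stand (fixed), 75 mm above the table. x axis: along the axle, the crank at its -x end. y axis: level, towards where the upright box sits; the box tips over to -y, turning right-handed about +x. The stand's two posts, 92 mm high, are 122 mm either side along the axle.
- crank_grip (a point): Where to grip the crank: a round bar 14 mm thick, 68 mm long, parallel to the axle, rigid with the box; it can turn between fingers pinching it from above. In box_pivot's axes it is at x -172 mm, radius 74 mm: with the box upright y +70, z +24 mm; turning the box over carries it up over the axle and down on the tray side. Clear space around it.
- catch_tray (a point): Middle of the floor (4 mm above the table) of the felt-lined catch tray beside the box, 278 mm (x) by 220 mm (y; axes as box_pivot), rim top 14 mm above the table. Spilled blocks may lie anywhere in it, in any attitude, or tumble over its rim.
- beam (a joint): Tilt (rad) of the balance beam: -0.09 = pan fully up (empty; a steel counterweight on the other end holds it), +0.09 = pan fully down. A heavy block takes the pan all the way down, a light one leaves it all the way up, within about a second.
- pan (a point): Centre of the floor of the square wooden balance pan, 108 mm inside, rim 7 mm higher; it moves with the beam (63 mm above the table when level, 11 mm higher when up, lower when down). The beam runs from the pan along this frame's +x; a pivot fork 68 mm high stands 120 mm along it, with a thin pointer up to 110 mm.
- round_dish_floor (a point): Centre of the floor (5 mm above the table) of the round wooden dish, 165 mm across inside, rim top 14 mm above the table, fixed. For the heavy blocks.
- square_dish_floor (a point): Centre of the floor (5 mm above the table) of the square wooden dish, 160 mm inside each way along this frame's x and y, rim top 14 mm above the table, fixed. For the light blocks.
- block_a_centre (a point): Centre of wooden weight block a: 64 mm long (along its x axis) and 40 x 40 mm in section. All blocks look alike; some are light (about 55 g), some have a metal core (about 180 g), and the letter says nothing about which. At the start in one of the box's compartments; None if not there in this run.
- block_b_centre (a point): Centre of wooden weight block b: 64 mm long (along its x axis) and 40 x 40 mm in section. All blocks look alike; some are light (about 55 g), some have a metal core (about 180 g), and the letter says nothing about which. At the start in one of the box's compartments; None if not there in this run.
- block_c_centre (a point): Centre of wooden weight block c: 64 mm long (along its x axis) and 40 x 40 mm in section. All blocks look alike; some are light (about 55 g), some have a metal core (about 180 g), and the letter says nothing about which. At the start in one of the box's compartments; None if not there in this run.
- block_d_centre (a point): Centre of wooden weight block d: 64 mm long (along its x axis) and 40 x 40 mm in section. All blocks look alike; some are light (about 55 g), some have a metal core (about 180 g), and the letter says nothing about which. At the start in one of the box's compartments; None if not there in this run.
- cup: Bystander, to be left alone: clear cup 76 mm across, 90 mm tall; origin at the middle of its underside.
- jar: Bystander, to be left alone: glass jar 72 mm across, 100 mm tall; origin at the middle of its underside.
- booklets: Bystander, to be left alone: pile of booklets 100 x 140 x 18 mm; origin at the middle of its underside.
- pegboard: Bystander, to be left alone: wooden peg board 160 x 50 mm, 41 mm tall; origin at the middle of its underside.
- number_rod: Bystander, to be left alone: dark wooden rod 180 x 24 x 24 mm; origin at the middle of its underside.
Not all that is in view belongs to the job. What is shaped like the part that bears square_dish_floor but purple is not meant. What is shaped like the part that bears round_dish_floor but pink is not meant.

How it is judged (in metres and radians):
On the way, in this order (a step that is already met when the one before it is completed fails the run):
1. the box is turned over and its lid has swung open (value of joint tipbox above 1.9 rad and value of joint lid above 0.25 rad), for 0.1 s.
2. the box is back upright, its lid shut, and every block is out of it (value of joint tipbox below 0.1 rad and value of joint lid below 0.12 rad and (y of block_a_centre in the frame of box_pivot below 0.06 m or y of block_a_centre in the frame of box_pivot above 0.16 m or x of block_a_centre in the frame of box_pivot above 0.12 m or x of block_a_centre in the frame of box_pivot below -0.12 m or height (world z) of block_a_centre below 0.045 m) and (y of block_b_centre in the frame of box_pivot below 0.06 m or y of block_b_centre in the frame of box_pivot above 0.16 m or x of block_b_centre in the frame of box_pivot above 0.12 m or x of block_b_centre in the frame of box_pivot below -0.12 m or height (world z) of block_b_centre below 0.045 m) and (y of block_c_centre in the frame of box_pivot below 0.06 m or y of block_c_centre in the frame of box_pivot above 0.16 m or x of block_c_centre in the frame of box_pivot above 0.12 m or x of block_c_centre in the frame of box_pivot below -0.12 m or height (world z) of block_c_centre below 0.045 m) and (y of block_d_centre in the frame of box_pivot below 0.06 m or y of block_d_centre in the frame of box_pivot above 0.16 m or x of block_d_centre in the frame of box_pivot above 0.12 m or x of block_d_centre in the frame of box_pivot below -0.12 m or height (world z) of block_d_centre below 0.045 m)), for 0.2 s.
3. a block rests on the balance pan, let go of (((horizontal distance between block_a_centre and pan below 0.055 m and z of block_a_centre in the frame of pan between 0.01 and 0.045 m and contact force between the fingers and block_a below 0.1 N) or (horizontal distance between block_b_centre and pan below 0.055 m and z of block_b_centre in the frame of pan between 0.01 and 0.045 m and contact force between the fingers and block_b below 0.1 N) or (horizontal distance between block_c_centre and pan below 0.055 m and z of block_c_centre in the frame of pan between 0.01 and 0.045 m and contact force between the fingers and block_c below 0.1 N) or (horizontal distance between block_d_centre and pan below 0.055 m and z of block_d_centre in the frame of pan between 0.01 and 0.045 m and contact force between the fingers and block_d below 0.1 N))), for 0.4 s.
At the end, for the whole second after the job is handed in: Each heavy block (over 1.1 N on the dish) rests on the round dish's floor, its centre within 78 mm of the dish's; each light one on the square dish's floor, within 73 mm of its centre each way; none on another; the box is upright (within 0.1 rad) and its lid shut (within 0.12 rad) (((horizontal distance between block_a_centre and round_dish_floor below 0.078 m and contact force between block_a and round_dish above 1.1 N) or (x of block_a_centre in the frame of square_dish_floor between -0.073 and 0.073 m and y of block_a_centre in the frame of square_dish_floor between -0.073 and 0.073 m and contact force between block_a and square_dish between 0.2 and 1.1 N)) and ((horizontal distance between block_b_centre and round_dish_floor below 0.078 m and contact force between block_b and round_dish above 1.1 N) or (x of block_b_centre in the frame of square_dish_floor between -0.073 and 0.073 m and y of block_b_centre in the frame of square_dish_floor between -0.073 and 0.073 m and contact force between block_b and square_dish between 0.2 and 1.1 N)) and ((horizontal distance between block_c_centre and round_dish_floor below 0.078 m and contact force between block_c and round_dish above 1.1 N) or (x of block_c_centre in the frame of square_dish_floor between -0.073 and 0.073 m and y of block_c_centre in the frame of square_dish_floor between -0.073 and 0.073 m and contact force between block_c and square_dish between 0.2 and 1.1 N)) and ((horizontal distance between block_d_centre and round_dish_floor below 0.078 m and contact force between block_d and round_dish above 1.1 N) or (x of block_d_centre in the frame of square_dish_floor between -0.073 and 0.073 m and y of block_d_centre in the frame of square_dish_floor between -0.073 and 0.073 m and contact force between block_d and square_dish between 0.2 and 1.1 N)) and value of joint tipbox below 0.1 rad and value of joint lid below 0.12 rad); the robot touches nothing.
It fails at once if a bystander is pushed more than 60 mm from its place (distance of any of cup, jar, booklets, pegboard, number_rod from where it was at the start of the episode above 0.06 m).
Of block_a, block_b, block_c, block_d only 3 to 4 are there at a start; the rules pass over those that are not, and their reading is None.
At some moment in a run one of block_a, block_b, block_c, block_d may be knocked a few centimetres aside while the robot is not near it.
Once in a run the grip may slacken for a moment while it holds something.
It also fails if it takes over 210 s, if anything falls off the work surface, if the arm or the gripper's body presses on something with over 40 N, if the wrist force passes 120 N, or if a joint passes its speed limit or range.

## Working session

There is one attempt and no reset: what is moved stays moved. The work goes in short steps, Python scripts to look and compute and a shell command to move; the robot and the scene stay as the last step left them, time stands still between calls to the robot, and variables do not carry over. Pictures are saved under pics/ and viewed, on a budget of 14 in all, crops included, one or two more only if the job needs it, and the job is handed in when it is done.

```bash
ls; mkdir -p pics; python3 - <<'E'
from workcell import env
import cv2,numpy as np
print(env.state())
for n in("scene","side","wrist"):
    c=env.get_calibration(n);print(n,{k:np.round(np.array(v),3).tolist() if not isinstance(v,str) else v for k,v in c.items()})
    cv2.imwrite(f"pics/{n}0.png",env.grab_frame(n)[...,::-1])
a=cv2.imread("pics/scene0.png");b=cv2.imread("pics/side0.png")
E
```

```text
pics
{'time_s': 0.0, 'qpos': array([-6.50876908e+01,  1.83516495e+01,  8.97067047e+01, -1.61060364e-03,
        7.20421399e+01, -1.14744723e+00]), 'qvel': array([-0.07154063,  0.09827325,  0.02482526,  0.00857963,  0.09046897,
       -0.00886902]), 'effort': array([-1.22617672e-03, -4.12464094e+01, -2.31970221e+01,  7.25454488e-02,
        4.58428706e-02, -1.29354348e-04]), 'ee_pos': array([ 252.3707871 , -516.10096437,  213.1181596 ]), 'ee_rot': array([-90.27447667,  89.89949421, 115.78577767]), 'force': array([ 0.20917224, -0.20408492,  0.38499635]), 'torque': array([-0.0306895 ,  0.01524598,  0.00879842]), 'gripper_width': 91.37028341746164}
scene {'mtx': [[420.069, 0.0, 318.088], [0.0, 420.069, 195.642], [0.0, 0.0, 1.0]], 'T': [[-0.552, -0.59, 0.59, 1342.087], [0.834, -0.403, 0.377, 483.474], [0.016, 0.7, 0.714, 1170.641], [0.0, 0.0, 0.0, 1.0]]}
side {'mtx': [[388.768, 0.0, 319.668], [0.0, 388.768, 195.821], [0.0, 0.0, 1.0]], 'T': [[-0.998, 0.041, -0.044, 369.603], [-0.061, -0.669, 0.741, 950.262], [0.001, 0.742, 0.671, 1023.009], [0.0, 0.0, 0.0, 1.0]]}
wrist {'mtx': [[309.707, 0.0, 318.711], [0.0, 309.707, 195.944], [0.0, 0.0, 1.0]], 'hand_eye': [[-0.001, 0.258, -0.966, -170.338], [1.0, 0.0, -0.001, -1.071], [-0.0, -0.966, -0.258, -74.283], [0.0, 0.0, 0.0, 1.0]]}
```

View pics/scene0.png

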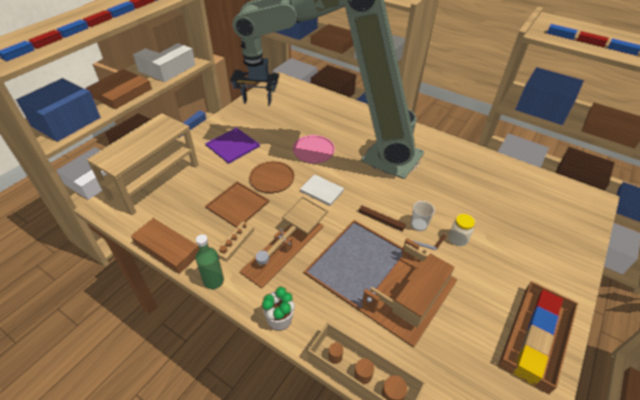

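View pics/side0.png

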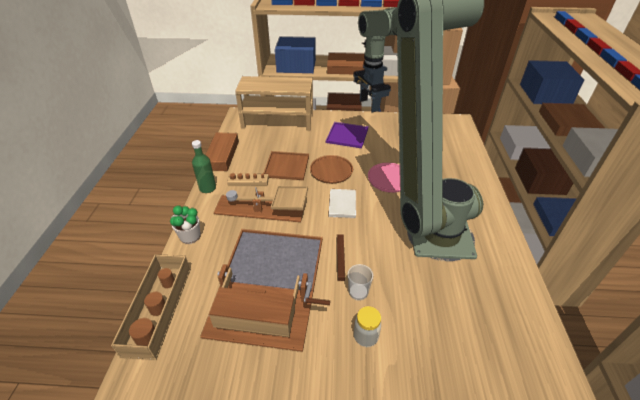

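The scene view shows the brown round dish at (271,177), brown square dish at (238,204), purple and pink decoys at (232,145) and (314,149), pan at (305,215), felt tray at (352,260), box at (415,285). The side view shows the crank bar near (318,301), tray at (275,258), round dish (331,168), square dish (287,165), pan (291,200).

```bash
cat > h.py <<'E'
import cv2,numpy as np
from workcell import env
from scipy.spatial.transform import Rotation as R
def ray(n,u,v):
    c=env.get_calibration(n);M=c["mtx"]
    x=(u-M[0][2])/M[0][0];y=(v-M[1][2])/M[1][1]
    if n=="wrist":
        r=np.hypot(x,y);s=np.sin(r)/max(r,1e-9);d=np.array([x*s,-y*s,-np.cos(r)])
        st=env.state();W=np.eye(4);W[:3,:3]=R.from_euler("xyz",st["ee_rot"],degrees=True).as_matrix();W[:3,3]=st["ee_pos"]
        T=W@np.array(c["hand_eye"])
    else: d=np.array([x,-y,-1.]);T=np.array(c["T"])
    d=T[:3,:3]@d
    return T[:3,3],d/np.linalg.norm(d)
def onz(n,u,v,z):
    o,d=ray(n,u,v);return o+d*(z-o[2])/d[2]
def tri(*obs):
    A=np.zeros((3,3));b=np.zeros(3);L=[ray(*o) for o in obs]
    for o,d in L:
        P=np.eye(3)-np.outer(d,d);A+=P;b+=P@o
    p=np.linalg.solve(A,b);return p,[np.linalg.norm(np.cross(p-o,d)) for o,d in L]
def proj(n,p):
    c=env.get_calibration(n);M=c["mtx"];T=np.array(c["T"]);q=T[:3,:3].T@(np.array(p)-T[:3,3])
    return np.array([M[0][2]+M[0][0]*q[0]/-q[2],M[1][2]+M[1][1]*q[1]/q[2]])
def blobs(mask,amin=150):
    n,l,s,c=cv2.connectedComponentsWithStats(mask.astype(np.uint8))
    return [(l==i,s[i],c[i]) for i in range(1,n) if s[i][4]>amin]
E
python3 - <<'E'
from h import *
for n in("scene","side"):
    im=cv2.imread(f"pics/{n}0.png");hsv=cv2.cvtColor(im,cv2.COLOR_BGR2HSV)
    H,S,V=[hsv[...,i].astype(int) for i in range(3)]
    felt=(S<60)&(V>60)&(V<150)
    x0,x1,y0,y1=(290,420,205,310) if n=="scene" else (215,335,220,300)
    m=np.zeros_like(felt);m[y0:y1,x0:x1]=felt[y0:y1,x0:x1]
    for b,s,c in blobs(m,800):
        k=cv2.findContours(b.astype(np.uint8),0,2)[0][0];a=cv2.approxPolyDP(cv2.convexHull(k),6,True)[:,0]
        print(n,"felt",s[4],[(p.tolist(),np.round(onz(n,*p,4)[:2]).tolist()) for p in a])
    br=(H<14)&(S>100)&(V>50)
    for b,s,c in blobs(br,300):
        if s[4]<6000:
            k=cv2.findContours(b.astype(np.uint8),0,2)[0][0]
            w=np.array([onz(n,*p,14)[:2] for p in k[:,0]],np.float32);r=cv2.minAreaRect(w)
            print(n,"brown",np.round(c),s[4],np.round(r[0]),np.round(r[1]),round(r[2]))
    for px in ([("pan",305,215)] if n=="scene" else [("pan",291,200)]): print(im[px[2],px[1]],hsv[px[2],px[1]])
a=cv2.imread("pics/scene0.png")[170:350,230:470];b=cv2.imread("pics/side0.png")[160:350,190:390]
a=cv2.resize(a,(400,300),interpolation=3);b=cv2.resize(b,(400,380),interpolation=3);o=np.zeros((380,800,3),np.uint8);o[:300,:400]=a;o[:,400:]=b
cv2.imwrite("pics/crop0.png",o)
E
```

```text
scene felt 4123 [([353, 223], [423.0, 51.0]), ([401, 250], [436.0, 251.0]), ([361, 306], [703.0, 242.0]), ([308, 271], [688.0, 33.0])]
scene brown [226.  35.] 1876 [ -373. -1317.] [1279.  299.] 40
scene brown [333.  38.] 705 [-796. -789.] [268. 278.] 90
scene brown [45. 39.] 357 [  208. -2191.] [166. 210.] 89
scene brown [592.  38.] 334 [-1722.   528.] [179. 171.] 2
scene brown [335.  80.] 821 [-390. -514.] [204. 262.] 0
scene brown [119.  88.] 1351 [  314. -1390.] [268. 275.] 0
scene brown [613. 125.] 1528 [-793.  761.] [286. 229.] 1
scene brown [125. 127.] 468 [  518. -1093.] [ 83. 219.] 89
scene brown [586. 168.] 1401 [-388.  705.] [190. 208.] 89
scene brown [271. 177.] 1029 [ 402. -342.] [176. 172.] 71
scene brown [237. 204.] 1419 [ 594. -356.] [169. 169.] 87
scene brown [382. 218.] 309 [350. 128.] [ 34. 177.] 3
scene brown [165. 245.] 1811 [ 878. -433.] [115. 252.] 0
scene brown [391. 310.] 1760 [578. 240.] [407. 290.] 85
scene brown [278. 258.] 1329 [663. -89.] [ 96. 324.] 86
scene brown [132. 275.] 1005 [1005. -485.] [451.  58.] 75
scene brown [415. 281.] 2677 [518. 338.] [165
[... 483 characters left out ...]
12.] [177. 172.] 4
side brown [568. 117.] 1320 [-771. -811.] [262. 308.] 0
side brown [222. 150.] 879 [ 895. -441.] [124. 286.] 1
side brown [548. 173.] 1445 [-504. -376.] [352. 172.] 73
side brown [286. 165.] 1029 [ 593. -351.] [183. 177.] 87
side brown [331. 169.] 926 [ 399. -338.] [178. 176.] 4
side brown [255. 210.] 1235 [657. -82.] [104. 327.] 85
side brown [262. 308.] 5286 [554. 244.] [413. 358.] 86Traceback (most recent call last):
  File "<stdin>", line 15, in <module>
  File "h.py", line 15, in onz
    o,d=ray(n,u,v);return o+d*(z-o[2])/d[2]
        ~~~^^^^^^^
  File "h.py", line 5, in ray
    c=env.get_calibration(n);M=c["mtx"]
ValueError: time passes only in moves, steps and waits
```

```bash
python3 - <<'E'
s=open('h.py').read()
s=s.replace('def ray','from functools import lru_cache\ncal=lru_cache(env.get_calibration)\ndef ray',1).replace('c=env.get_calibration(n)','c=cal(n)')
open('h.py','w').write(s)
E
python3 - <<'E'
import cv2,numpy as np
a=cv2.imread("pics/scene0.png")[170:350,230:470];b=cv2.imread("pics/side0.png")[160:350,190:390]
a=cv2.resize(a,(400,300),interpolation=3);b=cv2.resize(b,(400,380),interpolation=3);o=np.zeros((380,800,3),np.uint8);o[:300,:400]=a;o[:,400:]=b
cv2.imwrite("pics/crop0.png",o)
E
```

```text
(no output)
```

View pics/crop0.png

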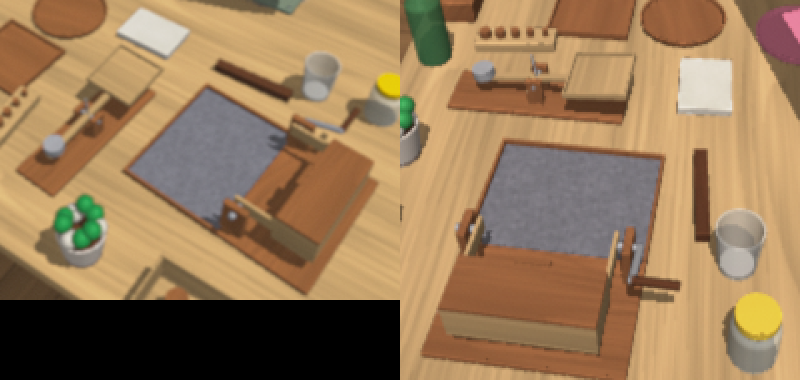

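Crop: crank bar in side crop (632–680, 280–285) → side px (318,301.5), in scene crop near (347,118) → scene px (438,241); box lid corners visible; the wooden dishes, not purple/pink ones, are the targets.

```bash
python3 - <<'E'
from h import *
sc=lambda x,y:("scene",230+x/1.6667,170+y/1.6667)
sd=lambda x,y:("side",190+(x-400)/2,160+y/2)
for n,a,b in [("crank",sc(347,118),sd(656,283)),("crankend",sc(356,112),sd(680,285)),("pinL",sc(232,216),sd(463,228)),("lid farR",sc(305,142),sd(605,262)),("lid nearL",sc(312,256),sd(443,309)),("lid nearR",sc(372,155),sd(600,322)),("pan",sc(125,75),sd(600,75)),("pan -x",sc(125,45),sd(634,55)),("pan near",sc(162,67),sd(626,98)),("cw",sc(52,145),sd(484,72)),("pointer",sc(85,101),sd(536,57))]:
    p,e=tri(a,b);print(n,np.round(p),np.round(e,1))
yaw=np.radians(-3.5)
E
```

```text
crank [408. 355.  97.] [2.1 2.1]
crankend [378. 360.  95.] [2.7 2.7]
pinL [705. 264.  68.] [1.2 1.2]
lid farR [485. 307.  68.] [2.1 2.1]
lid nearL [698. 410.  77.] [6.9 6.9]
lid nearR [476. 428. 112.] [1.3 1.3]
pan [539. -82.  73.] [1. 1.]
pan -x [ 480. -123.   89.] [0.6 0.6]
pan near [485. -24.  79.] [2.8 2.8]
cw [ 758. -102.   54.] [2.2 2.2]
pointer [657. -97.  96.] [1.7 1.7]
```

```bash
cat >> h.py <<'E'
def plan(p,ang=None):
    """tool down at p (TCP, mm), jaws along world angle ang (deg, mod 180): print handwheel deltas"""
    st=env.state();R0=R.from_euler("xyz",st["ee_rot"],degrees=True);M=R0.as_matrix()
    d=M.T@(np.array(p,float)-st["ee_pos"])/1000
    print("at",np.round(st["ee_pos"]),"jaw",round(np.degrees(np.arctan2(M[1,1],M[0,1]))),"q",np.round(st["qpos"]).tolist(),"w",round(st["gripper_width"],1),"F",np.round(st["force"],1),"t",round(st["time_s"],1))
    for a in ([ang,ang+180] if ang is not None else []):
        y=np.array([np.cos(np.radians(a)),np.sin(np.radians(a)),0]);x=np.array([0,0,-1.])
        T=np.stack([x,y,np.cross(x,y)],1);print("  rot",np.round((R0.inv()*R.from_matrix(T)).as_rotvec(degrees=True),1))
    print("  shift",np.round(d,4))
E
python3 - <<'E'
from h import *
plan([408,355,230],86)
E
```

```text
at [ 252. -516.  213.] jaw -64 q [-65.0, 18.0, 90.0, -0.0, 72.0, -1.0] w 91.2 F [-0.4  0.4  0.6] t 0.1
  rot [-1.499e+02 -1.000e-01  0.000e+00]
  rot [30.1  0.   0.1]
  shift [-0.0158 -0.7143 -0.5225]
```

```bash
python3 -m handwheel '-75 0 0 -0.02 -0.36 -0.26 0.07;-75 0 0 -0.02 -0.36 -0.26 0.07;-75 0 0 -0.02 -0.36 -0.26 0.07;-75 0 0 -0.02 -0.36 -0.26 0.07;-75 0 0 -0.02 -0.36 -0.26 0.07;-75 0 0 -0.02 -0.36 -0.26 0.07;-75 0 0 -0.02 -0.36 -0.26 0.07;-75 0 0 -0.02 -0.36 -0.26 0.07;-75 0 0 -0.02 -0.36 -0.26 0.07;-75 0 0 -0.02 -0.36 -0.26 0.07;-75 0 0 -0.02 -0.36 -0.26 0.07;-75 0 0 -0.02 -0.36 -0.26 0.07' 40
python3 -c "
from h import *
plan([408,355,230],86)"
```

```text
time_s: 1.15
ee_pos: [328.1, -74.9, 234.2]
ee_rot: [141.8, 89.9, 63.4]
force: [-0.5, -0.9, -0.9]
gripper_width: 69.8
at [328. -75. 234.] jaw 12 q [-15.0, -5.0, 114.0, 0.0, 71.0, -27.0] w 69.8 F [-0.5 -0.9 -0.9] t 1.1
  rot [-74.5  -0.   -0.1]
  rot [ 1.055e+02 -1.000e-01  0.000e+00]
  shift [ 0.0051  0.1642 -0.4052]
```

```bash
python3 -m handwheel '-74 0 0 0.005 0.164 -0.405 0.07;-74 0 0 0.005 0.164 -0.405 0.07;-74 0 0 0.005 0.164 -0.405 0.07;-74 0 0 0.005 0.164 -0.405 0.07;-74 0 0 0.005 0.164 -0.405 0.07;-74 0 0 0.005 0.164 -0.405 0.07;-74 0 0 0.005 0.164 -0.405 0.07;-74 0 0 0.005 0.164 -0.405 0.07;-74 0 0 0.005 0.164 -0.405 0.07;-74 0 0 0.005 0.164 -0.405 0.07;-74 0 0 0.005 0.164 -0.405 0.07;-74 0 0 0.005 0.164 -0.405 0.07'
python3 -c "
from h import *
plan([408,355,80],86)
cv2.imwrite('pics/w1.png',env.grab_frame('wrist')[...,::-1])"
```

```text
time_s: 2.15
ee_pos: [412.6, 353.4, 227.7]
ee_rot: [102.9, 90.0, 98.1]
force: [-0.0, -0.6, 0.8]
gripper_width: 70.0
at [413. 353. 228.] jaw 85 q [39.0, 15.0, 92.0, 0.0, 73.0, -46.0] w 70.0 F [-0.  -0.6  0.8] t 2.1
  rot [-0.7 -0.  -0. ]
  rot [ 1.793e+02 -1.000e-01  0.000e+00]
  shift [ 0.1477  0.0011 -0.0046]
```

View pics/w1.png

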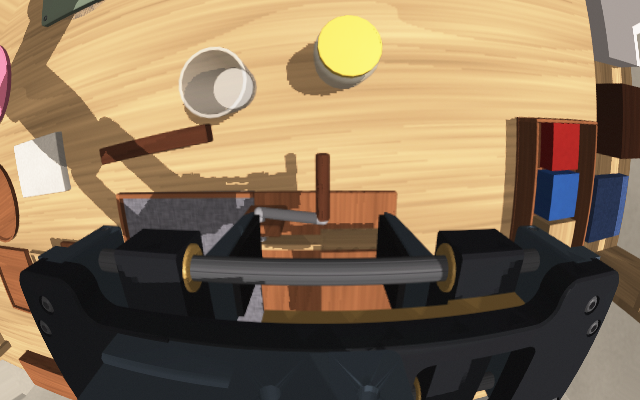

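Wrist view: crank bar from (323,155) to (323,220), between the fingers laterally; cup (217,83) and jar (348,50) are beyond.

```bash
python3 -c "
from h import *
for v in (155,219): print(onz('wrist',323,v,106).round())
plan([410,355,80],86)"
```

```text
[379. 359. 106.]
[442. 354. 106.]
at [412. 351. 228.] jaw 85 q [39.0, 15.0, 93.0, -0.0, 73.0, -46.0] w 70.0 F [ 0.8 -0.2 -0.8] t 2.2
  rot [-0.9 -0.1  0.1]
  rot [1.791e+02 1.000e-01 1.000e-01]
  shift [ 0.1477  0.0041 -0.0021]
```

```bash
python3 -m handwheel '-1 0 0 0.148 0.004 -0.005 0.06;-1 0 0 0.148 0.004 -0.005 0.06;-1 0 0 0.148 0.004 -0.005 0.06;-1 0 0 0.148 0.004 -0.005 0.06;-1 0 0 0.148 0.004 -0.005 0.06;-1 0 0 0.148 0.004 -0.005 0;-1 0 0 0.148 0.004 -0.005 0;-1 0 0 0.148 0.004 -0.005 0;-1 0 0 0.148 0.004 -0.005 0;-1 0 0 0.148 0.004 -0.005 0' 40
python3 -c "
from h import *
plan([407,356,80],86)"
```

```text
time_s: 3.03
ee_pos: [407.4, 354.8, 82.5]
ee_rot: [41.1, 89.8, 37.1]
force: [0.5, -0.6, -1.0]
gripper_width: 29.2
at [407. 355.  82.] jaw 86 q [40.0, 22.0, 105.0, -0.0, 53.0, -46.0] w 29.2 F [ 0.5 -0.6 -1. ] t 3.0
  rot [ 0.   0.1 -0.1]
  rot [-180.     0.2    0.2]
  shift [ 0.0025  0.0011 -0.0005]
```

```bash
python3 -c "
import numpy as np
for s,l in((18.9,range(26,96,7)),(89,range(96,155,5))):
    print(' ; '.join('%g:%.4f %.4f'%(p,-.074*(np.sin(np.radians(p))-np.sin(np.radians(s))),.074*(np.cos(np.radians(p))-np.cos(np.radians(s)))) for p in l))"
python3 -m handwheel '0 0 0 0 0 0 0;0 0 0 0 0 0 0;0 0 0 0 0 0 0;0 0 0 0 0 0 0'
```

```text
26:-0.0085 -0.0035 ; 33:-0.0163 -0.0079 ; 40:-0.0236 -0.0133 ; 47:-0.0302 -0.0195 ; 54:-0.0359 -0.0265 ; 61:-0.0408 -0.0341 ; 68:-0.0446 -0.0423 ; 75:-0.0475 -0.0509 ; 82:-0.0493 -0.0597 ; 89:-0.0500 -0.0687
96:0.0004 -0.0090 ; 101:0.0013 -0.0154 ; 106:0.0029 -0.0217 ; 111:0.0049 -0.0278 ; 116:0.0075 -0.0337 ; 121:0.0106 -0.0394 ; 126:0.0141 -0.0448 ; 131:0.0181 -0.0498 ; 136:0.0226 -0.0545 ; 141:0.0274 -0.0588 ; 146:0.0326 -0.0626 ; 151:0.0381 -0.0660
time_s: 3.37
ee_pos: [407.2, 357.8, 81.8]
ee_rot: [77.8, 89.6, 73.8]
force: [-0.9, 8.7, -1.0]
gripper_width: 13.1
```

```bash
python3 -m handwheel '0 0 0 -0.0085 -0.0035 0 0;0 0 0 -0.0163 -0.0079 0 0;0 0 0 -0.0236 -0.0133 0 0;0 0 0 -0.0302 -0.0195 0 0;0 0 0 -0.0359 -0.0265 0 0;0 0 0 -0.0408 -0.0341 0 0;0 0 0 -0.0446 -0.0423 0 0;0 0 0 -0.0475 -0.0509 0 0;0 0 0 -0.0493 -0.0597 0 0;0 0 0 -0.05 -0.0687 0 0'
python3 -c "
from h import *
plan([407,356,80],86)"
```

```text
time_s: 4.2
ee_pos: [402.8, 294.4, 135.9]
ee_rot: [80.4, 88.8, 76.2]
force: [-9.3, 15.9, 16.1]
gripper_width: 12.7
at [403. 294. 136.] jaw 86 q [34.0, 15.0, 107.0, 1.0, 57.0, -52.0] w 12.7 F [-9.3 15.9 16.1] t 4.2
  rot [-0.2  0.2 -1.1]
  rot [179.8  -1.8  -0.3]
  shift [ 0.0571  0.0606 -0.0005]
```

```bash
python3 -m handwheel '0 0 0 0.0004 -0.009 0 0;0 0 0 0.0013 -0.0154 0 0;0 0 0 0.0029 -0.0217 0 0;0 0 0 0.0049 -0.0278 0 0;0 0 0 0.0075 -0.0337 0 0;0 0 0 0.0106 -0.0394 0 0;0 0 0 0.0141 -0.0448 0 0;0 0 0 0.0181 -0.0498 0 0;0 0 0 0.0226 -0.0545 0 0;0 0 0 0.0274 -0.0588 0 0;0 0 0 0.0326 -0.0626 0 0;0 0 0 0.0381 -0.066 0 0'
python3 -c "
from h import *
plan([407,356,80],86)"
```

```text
time_s: 5.2
ee_pos: [397.5, 220.1, 91.9]
ee_rot: [95.9, 89.9, 91.9]
force: [0.7, 8.0, -0.7]
gripper_width: 13.4
at [398. 220.  92.] jaw 86 q [27.0, 15.0, 115.0, 0.0, 50.0, -59.0] w 13.4 F [ 0.7  8.  -0.7] t 5.2
  rot [-0.  -0.  -0.1]
  rot [ 1.8e+02 -1.0e-01  0.0e+00]
  shift [ 0.0121  0.1362 -0.    ]
```

```bash
python3 -m handwheel '0 0 0 0.004 -0.002 0 0;0 0 0 0.004 -0.002 0 0;0 0 0 0.004 -0.002 0 0;0 0 0 0.004 -0.002 0 0;0 0 0 0.004 -0.002 0 0;0 0 0 0.004 -0.002 0 0'
python3 -c "
from h import *
for n in('scene','side'): cv2.imwrite(f'pics/{n}2.png',env.grab_frame(n)[...,::-1])
a=cv2.imread('pics/scene2.png')[170:350,250:490];b=cv2.imread('pics/side2.png')[160:350,190:390]
a=cv2.resize(a,(400,300),interpolation=3);b=cv2.resize(b,(400,380),interpolation=3);o=np.zeros((380,800,3),np.uint8);o[:300,:400]=a;o[:,400:]=b
cv2.imwrite('pics/crop2.png',o)
"
```

```text
time_s: 5.7
ee_pos: [397.3, 218.3, 87.7]
ee_rot: [122.5, 90.0, 118.5]
force: [1.1, 7.5, -5.8]
gripper_width: 13.6
```

View pics/crop2.png

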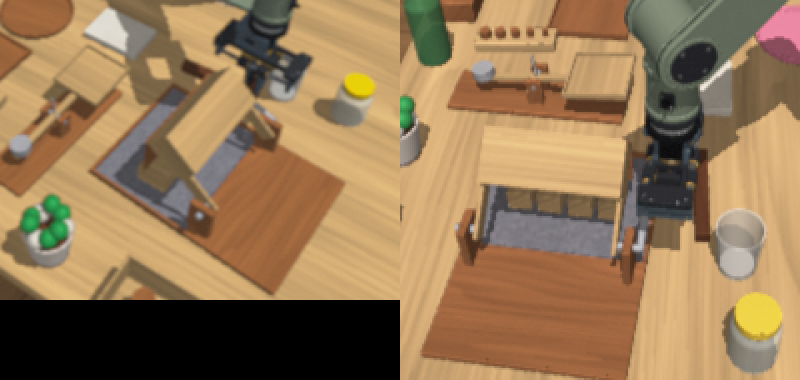

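Side crop: box tipped with lid hanging open, four block ends visible beneath it at about (520..605, 205), apparently out on the felt. Return slowly, and look partway.

```bash
python3 -c "
import numpy as np
for s,l in((154,range(147,80,-6)),(81,range(75,14,-5))):
    print(' ; '.join('%g:%.4f %.4f'%(p,-.074*(np.sin(np.radians(p))-np.sin(np.radians(s))),.074*(np.cos(np.radians(p))-np.cos(np.radians(s)))) for p in l))"
```

```text
147:-0.0079 0.0044 ; 141:-0.0141 0.0090 ; 135:-0.0199 0.0142 ; 129:-0.0251 0.0199 ; 123:-0.0296 0.0262 ; 117:-0.0335 0.0329 ; 111:-0.0366 0.0400 ; 105:-0.0390 0.0474 ; 99:-0.0406 0.0549 ; 93:-0.0415 0.0626 ; 87:-0.0415 0.0704 ; 81:-0.0406 0.0781
75:0.0016 0.0076 ; 70:0.0036 0.0137 ; 65:0.0060 0.0197 ; 60:0.0090 0.0254 ; 55:0.0125 0.0309 ; 50:0.0164 0.0360 ; 45:0.0208 0.0407 ; 40:0.0255 0.0451 ; 35:0.0306 0.0490 ; 30:0.0361 0.0525 ; 25:0.0418 0.0555 ; 20:0.0478 0.0580 ; 15:0.0539 0.0599
```

```bash
python3 -m handwheel '0 0 0 -0.0079 0.0044 0 0;0 0 0 -0.0141 0.009 0 0;0 0 0 -0.0199 0.0142 0 0;0 0 0 -0.0251 0.0199 0 0;0 0 0 -0.0296 0.0262 0 0;0 0 0 -0.0335 0.0329 0 0;0 0 0 -0.0366 0.04 0 0;0 0 0 -0.039 0.0474 0 0;0 0 0 -0.0406 0.0549 0 0;0 0 0 -0.0415 0.0626 0 0;0 0 0 -0.0415 0.0704 0 0;0 0 0 -0.0406 0.0781 0 0'
python3 -c "
from h import *
plan([407,356,80],86)
for n in('scene','side'): cv2.imwrite(f'pics/{n}3.png',env.grab_frame(n)[...,::-1])
a=cv2.imread('pics/scene3.png')[170:350,250:490];b=cv2.imread('pics/side3.png')[160:350,190:390]
a=cv2.resize(a,(400,300),interpolation=3);b=cv2.resize(b,(400,380),interpolation=3);o=np.zeros((380,800,3),np.uint8);o[:300,:400]=a;o[:,400:]=b
cv2.imwrite('pics/crop3.png',o)
"
```

```text
time_s: 6.8
ee_pos: [403.1, 295.2, 134.0]
ee_rot: [8.7, 89.8, 4.8]
force: [-6.8, 0.8, 27.4]
gripper_width: 13.0
at [403. 295. 134.] jaw 86 q [35.0, 15.0, 106.0, -0.0, 58.0, -51.0] w 13.0 F [-6.8  0.8 27.4] t 6.8
  rot [ 0.1  0.2 -0. ]
  rot [-179.9    0.     0.2]
  shift [ 0.0541  0.0609 -0.0005]
```

View pics/crop3.png

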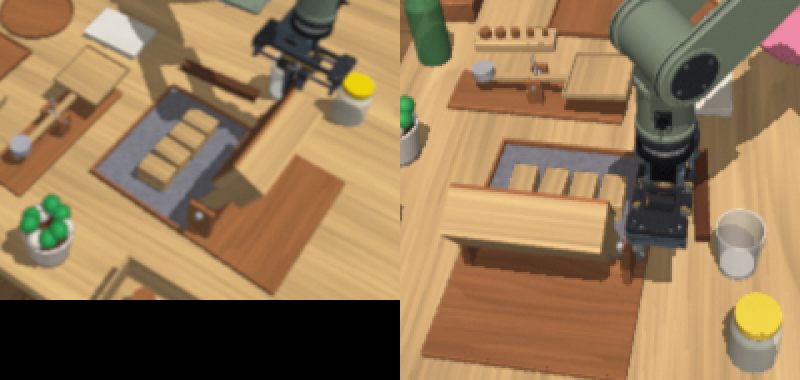

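Four blocks lie in a neat row on the felt (scene crop (195,125) to (155,168)); box empty side. Bring it upright.

```bash
python3 -m handwheel '0 0 0 0.0016 0.0076 0 0;0 0 0 0.0036 0.0137 0 0;0 0 0 0.006 0.0197 0 0;0 0 0 0.009 0.0254 0 0;0 0 0 0.0125 0.0309 0 0;0 0 0 0.0164 0.036 0 0;0 0 0 0.0208 0.0407 0 0;0 0 0 0.0255 0.0451 0 0;0 0 0 0.0306 0.049 0 0;0 0 0 0.0361 0.0525 0 0;0 0 0 0.0418 0.0555 0 0;0 0 0 0.0478 0.058 0 0'
python3 -m handwheel '0 0 0 0.003 0.001 0 0;0 0 0 0.004 0.001 0 0;0 0 0 0.004 0.001 0 0;0 0 0 0.004 0.001 0 0;0 0 0 0.004 0.001 0 0.05;0 0 0 0.004 0.001 0 0.05;0 0 0 0.004 0.001 0 0.05;0 0 0 0.004 0.001 0 0.05'
python3 -c "
from h import *
plan([560,100,330],86)"
```

```text
time_s: 7.9
ee_pos: [407.7, 355.9, 82.2]
ee_rot: [59.2, 89.7, 55.3]
force: [-1.2, 9.6, 4.5]
gripper_width: 13.0
time_s: 8.57
ee_pos: [406.1, 353.3, 76.8]
ee_rot: [-113.2, 89.8, -117.1]
force: [0.0, 0.6, 0.0]
gripper_width: 36.9
at [406. 353.  77.] jaw 86 q [40.0, 22.0, 105.0, -0.0, 52.0, -46.0] w 36.9 F [0.  0.6 0. ] t 8.6
  rot [ 0.1 -0.1  0.2]
  rot [-1.799e+02 -3.000e-01 -1.000e-01]
  shift [-0.2526 -0.243   0.1704]
```

```bash
python3 -m handwheel '0 0 0 -0.04 0 0 0.07;0 0 0 -0.08 0 0 0.07;0 0 0 -0.12 0 0 0.07;0 0 0 -0.16 0 0 0.07;0 0 0 -0.2 0 0 0.07;0 0 0 -0.2 -0.25 0.02 0.07;0 0 0 -0.2 -0.25 0.02 0.07;0 0 0 -0.2 -0.25 0.02 0.07;0 0 0 -0.2 -0.25 0.02 0.07;0 0 0 -0.2 -0.25 0.02 0.07;0 0 0 -0.2 -0.25 0.02 0.07;0 0 0 -0.2 -0.25 0.02 0.07'
python3 -c "
from h import *
plan([560,100,330],86)
for n in('scene','side','wrist'): cv2.imwrite(f'pics/{n}4.png',env.grab_frame(n)[...,::-1])
b=cv2.imread('pics/side4.png')[160:350,190:390]
w=cv2.imread('pics/wrist4.png')
cv2.imwrite('pics/crop4.png',np.hstack([cv2.resize(b,(320,304),interpolation=3),cv2.resize(w[:,:],(480,304),interpolation=3)]))
"
```

```text
time_s: 9.57
ee_pos: [408.2, 97.2, 277.4]
ee_rot: [-100.2, 89.7, -104.6]
force: [0.1, -0.4, -0.3]
gripper_width: 69.7
at [408.  97. 277.] jaw 86 q [12.0, 2.0, 101.0, -0.0, 77.0, -74.0] w 69.7 F [ 0.1 -0.4 -0.3] t 9.6
  rot [-0.3 -0.1  0.3]
  rot [1.797e+02 5.000e-01 1.000e-01]
  shift [-0.0529  0.014   0.1511]
```

View pics/crop4.png

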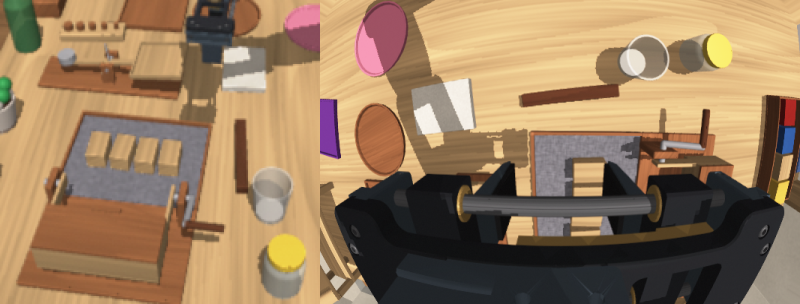

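Box is upright with lid shut; four blocks lie in the tray (side crop (98,150),(121,152),(145,155),(170,157)) with small gaps. Measure the top faces at z=44.

```bash
cat >> h.py <<'E'
def tops(n,im,box,z=44,vmin=150,amin=60,smin=60):
    hsv=cv2.cvtColor(im,cv2.COLOR_BGR2HSV);m=(hsv[...,1]>smin)&(hsv[...,0]>11)&(hsv[...,0]<28)&(hsv[...,2]>vmin)
    k=np.zeros_like(m);k[box[1]:box[3],box[0]:box[2]]=m[box[1]:box[3],box[0]:box[2]];out=[]
    for b,s,c in blobs(k,amin):
        q=np.argwhere(b)[:,::-1];w=np.array([onz(n,*p,z)[:2] for p in q],np.float32);r=cv2.minAreaRect(w)
        a=r[2] if r[1][0]>r[1][1] else r[2]+90
        print(n,np.round(c),s[4],"ctr",np.round(r[0]),"mean",w.mean(0).round(),"size",np.round(r[1]),"long axis",round(((a+90)%180)-90))
E
python3 - <<'E'
from h import *
a=cv2.imread('pics/side4.png');b=cv2.imread('pics/scene4.png')
for v in(140,160,175):
    print(v);tops('side',a,(235,232,310,275),vmin=v);tops('scene',b,(310,225,400,300),vmin=v)
E
```

```text
140
side [290. 233.] 94 ctr [529.  61.] mean [523.  64.] size [ 16. 144.] long axis -4
side [250. 253.] 263 ctr [642. 156.] mean [641. 155.] size [43. 91.] long axis -87
side [266. 254.] 263 ctr [592. 159.] mean [591. 159.] size [92. 42.] long axis 88
side [281. 256.] 268 ctr [542. 166.] mean [542. 165.] size [89. 41.] long axis 89
side [295. 258.] 274 ctr [494. 168.] mean [493. 169.] size [90. 40.] long axis 88
scene [323. 240.] 761 ctr [578.   9.] mean [578.  18.] size [ 86. 221.] long axis -4
scene [386. 232.] 379 ctr [421. 175.] mean [428. 181.] size [147.  59.] long axis 86
scene [370. 242.] 194 ctr [494. 158.] mean [495. 157.] size [71. 42.] long axis 85
scene [363. 251.] 209 ctr [543. 156.] mean [543. 154.] size [72. 43.] long axis 82
scene [354. 260.] 223 ctr [592. 150.] mean [593. 149.] size [73. 41.] long axis 83
scene [389. 282.] 417 ctr [590. 292.] mean [604. 281.] size [ 70. 145.] long axis -12
scene [345. 271.] 234 ctr [645. 145.] mean [644. 144.] size [71. 44.] long axis 89
scene [320. 292.] 351 ctr [736. 128.] mean [753. 123.] size [71. 91.] long axis -56
160
side [29
[... 1292 characters left out ...]
54.] size [66. 37.] long axis 86
side [296. 255.] 180 ctr [494. 156.] mean [494. 157.] size [65. 37.] long axis 87
scene [322. 241.] 578 ctr [576.  13.] mean [583.  19.] size [ 69. 207.] long axis -4
scene [386. 232.] 333 ctr [420. 175.] mean [427. 182.] size [142.  54.] long axis 86
scene [370. 241.] 142 ctr [493. 155.] mean [493. 156.] size [60. 34.] long axis 87
scene [362. 251.] 149 ctr [542. 152.] mean [542. 152.] size [60. 34.] long axis 85
scene [353. 260.] 159 ctr [592. 146.] mean [592. 146.] size [59. 34.] long axis 83
scene [344. 270.] 170 ctr [642. 142.] mean [643. 143.] size [60. 35.] long axis 87
scene [320. 292.] 324 ctr [737. 127.] mean [755. 122.] size [71. 88.] long axis -56
```

```bash
python3 - <<'E'
from h import *
tops('side',cv2.imread('pics/side4.png'),(268,182,308,216),z=81,vmin=120,smin=85)
tops('scene',cv2.imread('pics/scene4.png'),(275,195,330,245),z=81,vmin=120,smin=85)
plan([494,156,120],86)
E
```

```text
side [286. 196.] 1036 ctr [553. -74.] mean [555. -84.] size [139. 177.] long axis -85
scene [303. 220.] 2177 ctr [565. -79.] mean [568. -71.] size [224. 194.] long axis 34
at [409. 103. 277.] jaw 86 q [13.0, 2.0, 101.0, -0.0, 77.0, -73.0] w 69.9 F [-0.1  0.3 -0.3] t 9.7
  rot [-0. -0.  0.]
  rot [1.8e+02 0.0e+00 1.0e-01]
  shift [0.1574 0.0584 0.081 ]
```

```bash
python3 -m handwheel '0 0 0 0.157 0.058 0.081 0.0912;0 0 0 0.157 0.058 0.081 0.0912;0 0 0 0.157 0.058 0.081 0.0912;0 0 0 0.157 0.058 0.081 0.0912;0 0 0 0.157 0.058 0.081 0.0912;0 0 0 0.157 0.058 0.081 0.0912;0 0 0 0.19 0.058 0.081 0.0912;0 0 0 0.22 0.058 0.081 0.0912;0 0 0 0.245 0.058 0.081 0.0912;0 0 0 0.263 0.058 0.081 0.0912;0 0 0 0.263 0.058 0.081 0.0912;0 0 0 0.263 0.058 0.081 0.0912' 25
python3 -m handwheel '0 0 0 0 0 0 0.04;0 0 0 0 0 0 0.04;0 0 0 0 0 0 0.04;0 0 0 0 0 0 0.04;0 0 0 0 0 0 0.04;0 0 0 0 0 0 0.04'
python3 -c "
from h import *
plan([540,-80,180],86)"
```

```text
time_s: 10.72
ee_pos: [493.9, 157.1, 15.2]
ee_rot: [-147.7, 90.0, -151.6]
force: [0.8, -0.4, 0.0]
gripper_width: 91.0
time_s: 11.22
ee_pos: [494.8, 156.4, 15.6]
ee_rot: [15.8, 89.9, 11.9]
force: [-1.3, 0.2, 6.0]
gripper_width: 63.7
at [495. 156.  16.] jaw 86 q [16.0, 25.0, 112.0, -0.0, 43.0, -70.0] w 63.7 F [-1.3  0.2  6. ] t 11.2
  rot [ 0.1  0.1 -0. ]
  rot [-1.799e+02  0.000e+00  1.000e-01]
  shift [-0.1644 -0.2327  0.0616]
```

```bash
python3 -m handwheel '0 0 0 -0.04 0 0 0.04;0 0 0 -0.08 0 0 0.04;0 0 0 -0.12 0 0 0.04;0 0 0 -0.16 0 0 0.04;0 0 0 -0.16 -0.233 0.061 0.04;0 0 0 -0.16 -0.233 0.061 0.04;0 0 0 -0.16 -0.233 0.061 0.04;0 0 0 -0.16 -0.233 0.061 0.04;0 0 0 -0.16 -0.233 0.061 0.04;0 0 0 -0.16 -0.233 0.061 0.04;0 0 0 -0.16 -0.233 0.061 0.04;0 0 0 -0.16 -0.233 0.061 0.04'
python3 -c "
from h import *
plan([540,-80,88],86)
for n in('scene','side'): cv2.imwrite(f'pics/{n}5.png',env.grab_frame(n)[...,::-1])
b=cv2.imread('pics/side5.png')[140:300,210:370];w=cv2.imread('pics/scene5.png')[150:310,230:390]
cv2.imwrite('pics/crop5.png',cv2.resize(np.hstack([b,w]),(800,400),interpolation=3))
"
```

```text
time_s: 12.22
ee_pos: [538.9, -81.8, 174.2]
ee_rot: [151.1, 89.9, 147.0]
force: [0.0, -0.7, -0.7]
gripper_width: 64.0
at [539. -82. 174.] jaw 86 q [-10.0, 17.0, 97.0, 0.0, 66.0, -96.0] w 64.0 F [ 0.  -0.7 -0.7] t 12.2
  rot [-0.2 -0.  -0. ]
  rot [ 1.798e+02 -0.000e+00  1.000e-01]
  shift [0.0862 0.0018 0.0011]
```

View pics/crop5.png

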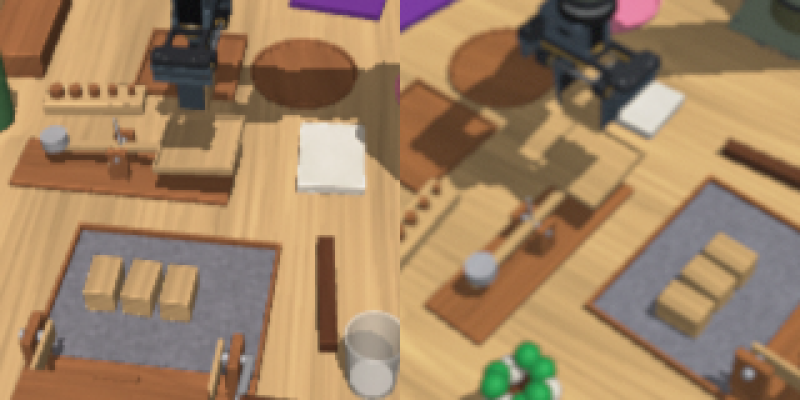

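Three blocks remain in the tray, block held above pan. Pan corners: side crop BR (232,172), BL (155,170), TR (242,118); scene crop right (642,155), bottom (597,207).

```bash
python3 - <<'E'
from h import *
S=lambda x,y:("side",210+x/2.5,140+y/2.5);C=lambda x,y:("scene",230+(x-400)/2.5,150+y/2.5)
for a,b in((S(232,170),C(642,156)),(S(155,168),C(597,207))): print(tri(a,b))
for c in((232,170),(155,168),(242,118),(162,116)): print(onz(*S(*c),82).round())
E
```

```text
(array([487.91479907, -25.04598073,  76.53515418]), [np.float64(2.092396672380799), np.float64(2.092396672380863)])
(array([597.17488287, -26.92355976,  72.43541607]), [np.float64(1.8874419877135438), np.float64(1.88744198771355)])
[487. -22.  82.]
[594. -20.  82.]
[ 482. -134.   82.]
[ 601. -131.   82.]
```

```bash
python3 -m handwheel '0 0 0 0.03 0.003 0.001 0.04;0 0 0 0.06 0.003 0.001 0.04;0 0 0 0.075 0.003 0.001 0.04;0 0 0 0.086 0.003 0.001 0.04;0 0 0 0.086 0.003 0.001 0.04;0 0 0 0.086 0.003 0.001 0.04;0 0 0 0.086 0.003 0.001 0.074;0 0 0 0.086 0.003 0.001 0.074;0 0 0 0.086 0.003 0.001 0.074;0 0 0 0.086 0.003 0.001 0.074'
python3 -m handwheel '0 0 0 -0.03 0 0 0.074;0 0 0 -0.07 0 0 0.074;0 0 0 -0.11 0 0 0.074;0 0 0 -0.13 0 -0.04 0.074;0 0 0 -0.13 0 -0.16 0.074;0 0 0 -0.13 0 -0.16 0.074;0 0 0 -0.13 0 -0.16 0.074;0 0 0 -0.13 0 -0.16 0.074;0 0 0 -0.13 0 -0.16 0.074;0 0 0 -0.13 0 -0.16 0.074;0 0 0 -0.13 0 -0.16 0.074;0 0 0 -0.13 0 -0.16 0.074'
python3 -c "
from h import *
plan([540,-80,180],86)
for n in('scene','side'): cv2.imwrite(f'pics/{n}6.png',env.grab_frame(n)[...,::-1])
b=cv2.imread('pics/side6.png')[140:300,210:370];w=cv2.imread('pics/scene6.png')[150:310,230:390]
cv2.imwrite('pics/crop6.png',cv2.resize(np.hstack([b,w]),(800,400),interpolation=3))
"
```

```text
time_s: 13.15
ee_pos: [540.7, -77.4, 89.5]
ee_rot: [-7.3, 89.9, -11.2]
force: [0.5, -0.5, -0.2]
gripper_width: 73.8
time_s: 14.15
ee_pos: [381.9, -66.6, 218.7]
ee_rot: [-13.6, 90.0, -17.5]
force: [0.4, 0.0, 0.3]
gripper_width: 74.3
at [382. -67. 219.] jaw 86 q [-12.0, 1.0, 111.0, -0.0, 68.0, -98.0] w 74.3 F [0.4 0.  0.3] t 14.2
  rot [0.1 0.  0. ]
  rot [-179.9   -0.     0. ]
  shift [ 0.0387 -0.0025  0.1586]
```

View pics/crop6.png

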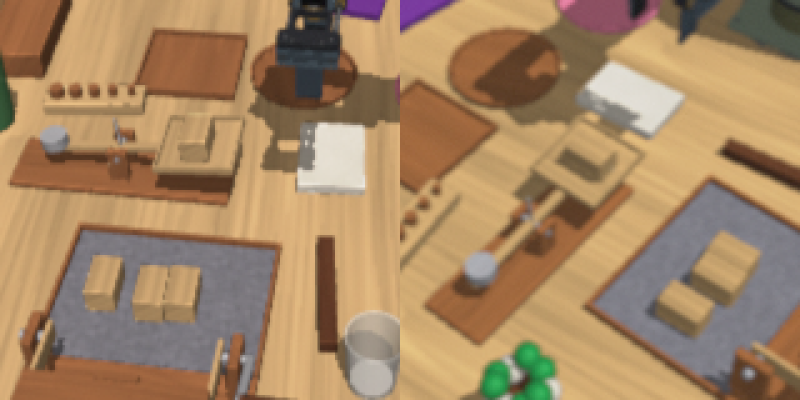

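Pan stays up: the counterweight (482,268 scene crop) and pan corners are unchanged with the block at (197,137) on it → light. The middle tray block has been nudged towards the right one (side crop 152→ next to 180).

```bash
python3 -c "
from h import *
print(onz('side',210+197/2.5,140+127/2.5,116).round(),onz('scene',230+192/2.5,150+153/2.5,116).round())
for n in('scene','side'):
  a=cv2.imread(f'pics/{n}6.png');tops(n,a,(235,225,310,275) if n=='side' else (325,225,385,300),vmin=175 if n=='side' else 160)
plan([540.5,-78,88],86)"
```

```text
[540. -71. 116.] [554. -64. 116.]
scene [333. 233.] 311 ctr [538.  20.] mean [534.  30.] size [ 64. 134.] long axis -3
scene [377. 229.] 145 ctr [444. 145.] mean [431. 148.] size [54. 74.] long axis -56
scene [361. 254.] 373 ctr [557. 154.] mean [558. 155.] size [82. 65.] long axis 3
scene [344. 270.] 199 ctr [643. 142.] mean [643. 142.] size [65. 38.] long axis 89
scene [380. 289.] 80 ctr [641. 262.] mean [641. 269.] size [54. 40.] long axis 27
scene [330. 296.] 92 ctr [738. 157.] mean [747. 154.] size [35. 45.] long axis -56
side [275. 229.] 592 ctr [585.  53.] mean [578.  48.] size [253.  87.] long axis 13
side [251. 250.] 170 ctr [643. 144.] mean [643. 144.] size [65. 38.] long axis 86
side [276. 254.] 352 ctr [557. 156.] mean [557. 156.] size [68. 76.] long axis -2
at [382. -66. 218.] jaw 86 q [-12.0, 1.0, 111.0, -0.0, 68.0, -98.0] w 74.0 F [-0.1  0.1  0.3] t 14.2
  rot [ 0.1 -0.   0. ]
  rot [-179.9   -0.    -0. ]
  shift [ 0.1304 -0.0006  0.1594]
```

```bash
python3 -m handwheel '0 0 0 0 0.003 0.159 0.078;0 0 0 0 0.003 0.159 0.078;0 0 0 0 0.003 0.159 0.078;0 0 0 0 0.003 0.159 0.078;0 0 0 0 0.003 0.159 0.078;0 0 0 0.04 0.003 0.159 0.078;0 0 0 0.07 0.003 0.159 0.078;0 0 0 0.09 0.003 0.159 0.078;0 0 0 0.105 0.003 0.159 0.078;0 0 0 0.117 0.003 0.159 0.078;0 0 0 0.126 0.003 0.159 0.078;0 0 0 0.128 0.003 0.159 0.078'
python3 -m handwheel '0 0 0 0 0 0 0.04;0 0 0 0 0 0 0.04;0 0 0 0 0 0 0.04;0 0 0 0 0 0 0.04;0 0 0 0 0 0 0.04;0 0 0 -0.03 0 0 0.04;0 0 0 -0.06 0 0 0.04;0 0 0 -0.09 0 0 0.04;0 0 0 -0.09 0 0 0.04'
python3 -c "
from h import *
plan([546,-353,150],86)"
```

```text
time_s: 15.25
ee_pos: [538.3, -74.2, 88.8]
ee_rot: [176.3, 89.8, 172.4]
force: [0.9, 0.7, -0.6]
gripper_width: 77.8
time_s: 16.0
ee_pos: [543.1, -74.9, 187.1]
ee_rot: [-5.5, 89.3, -9.5]
force: [0.4, 0.3, -0.6]
gripper_width: 63.8
at [543. -75. 187.] jaw 86 q [-9.0, 17.0, 96.0, -0.0, 67.0, -95.0] w 63.8 F [ 0.4  0.3 -0.6] t 16.0
  rot [0.1 0.7 0.1]
  rot [-1.799e+02 -1.000e-01  1.100e+00]
  shift [ 0.0377 -0.2772  0.0215]
```

```bash
python3 -m handwheel '0 0 0 0.038 -0.277 0.005 0.04;0 0 0 0.038 -0.277 0.005 0.04;0 0 0 0.038 -0.277 0.005 0.04;0 0 0 0.038 -0.277 0.005 0.04;0 0 0 0.038 -0.277 0.005 0.04;0 0 0 0.038 -0.277 0.005 0.04;0 0 0 0.038 -0.277 0.005 0.04;0 0 0 0.038 -0.277 0.005 0.04;0 0 0 0.038 -0.277 0.005 0.04;0 0 0 0.038 -0.277 0.005 0.04'
python3 -c "
from h import *
plan([546,-353,18],86)"
```

```text
time_s: 16.83
ee_pos: [525.1, -350.4, 142.3]
ee_rot: [123.8, 89.9, 119.9]
force: [0.2, -0.6, -0.2]
gripper_width: 63.6
at [ 525. -350.  142.] jaw 86 q [-35.0, 26.0, 88.0, 0.0, 66.0, -121.0] w 63.6 F [ 0.2 -0.6 -0.2] t 16.8
  rot [ 0.  -0.  -0.1]
  rot [-1.8e+02  1.0e-01 -1.0e-01]
  shift [ 0.1243 -0.0013  0.0211]
```

```bash
python3 -m handwheel '0 0 0 0.03 -0.002 0.021 0.04;0 0 0 0.06 -0.002 0.021 0.04;0 0 0 0.09 -0.002 0.021 0.04;0 0 0 0.11 -0.002 0.021 0.04;0 0 0 0.124 -0.002 0.021 0.04;0 0 0 0.124 -0.002 0.021 0.04;0 0 0 0.124 -0.002 0.021 0.08;0 0 0 0.124 -0.002 0.021 0.08;0 0 0 0.124 -0.002 0.021 0.08;0 0 0 0.09 -0.002 0.021 0.08;0 0 0 0.05 -0.002 0.021 0.08;0 0 0 0.01 -0.002 0.021 0.08'
python3 -c "
from h import *
plan([538,157,142],86)"
```

```text
time_s: 17.83
ee_pos: [545.8, -353.7, 133.6]
ee_rot: [148.4, 89.9, 144.4]
force: [1.0, -0.5, 0.5]
gripper_width: 80.1
at [ 546. -354.  134.] jaw 86 q [-34.0, 28.0, 86.0, 0.0, 66.0, -120.0] w 80.1 F [ 1.  -0.5  0.5] t 17.8
  rot [ 0.1 -0.1 -0.1]
  rot [-1.799e+02  1.000e-01 -1.000e-01]
  shift [-0.0078  0.509  -0.0427]
```

```bash
python3 -m handwheel '0 0 0 -0.03 0.503 0.062 0.091;0 0 0 -0.03 0.503 0.062 0.091;0 0 0 -0.03 0.503 0.062 0.091;0 0 0 -0.03 0.503 0.062 0.091;0 0 0 -0.03 0.503 0.062 0.091;0 0 0 -0.03 0.503 0.062 0.091;0 0 0 -0.03 0.503 0.062 0.091;0 0 0 -0.03 0.503 0.062 0.091;0 0 0 -0.03 0.503 0.062 0.091;0 0 0 -0.03 0.503 0.062 0.091;0 0 0 -0.03 0.503 0.062 0.091;0 0 0 -0.03 0.503 0.062 0.091'
python3 -c "
from h import *
plan([643,143,14],86)"
```

```text
time_s: 18.83
ee_pos: [641.2, 138.0, 163.1]
ee_rot: [10.1, 89.9, 6.2]
force: [1.6, 0.9, -0.3]
gripper_width: 91.3
at [641. 138. 163.] jaw 86 q [11.0, 27.0, 83.0, -0.0, 70.0, -75.0] w 91.3 F [ 1.6  0.9 -0.3] t 18.8
  rot [ 0.1  0.1 -0. ]
  rot [-1.799e+02  0.000e+00  1.000e-01]
  shift [0.1491 0.0051 0.0013]
```

```bash
python3 -m handwheel '0 0 0 0.04 0.002 0.001 0.0912;0 0 0 0.08 0.002 0.001 0.0912;0 0 0 0.11 0.002 0.001 0.0912;0 0 0 0.135 0.002 0.001 0.0912;0 0 0 0.148 0.002 0.001 0.0912;0 0 0 0.148 0.002 0.001 0.0912;0 0 0 0.148 0.002 0.001 0.04;0 0 0 0.148 0.002 0.001 0.04;0 0 0 0.148 0.002 0.001 0.04;0 0 0 0.148 0.002 0.001 0.04;0 0 0 0.148 0.002 0.001 0.04;0 0 0 0.148 0.002 0.001 0.04'
python3 -c "
from h import *
plan([540.5,-78,180],86)"
```

```text
time_s: 19.83
ee_pos: [643.3, 137.7, 15.7]
ee_rot: [15.6, 89.8, 11.6]
force: [-0.6, -0.4, 5.5]
gripper_width: 63.9
at [643. 138.  16.] jaw 86 q [11.0, 35.0, 92.0, 0.0, 53.0, -75.0] w 63.9 F [-0.6 -0.4  5.5] t 19.8
  rot [ 0.1  0.2 -0. ]
  rot [-1.799e+02  1.000e-01  2.000e-01]
  shift [-0.1647 -0.2221 -0.0873]
```

```bash
python3 -m handwheel '0 0 0 -0.04 0 0 0.04;0 0 0 -0.08 0 0 0.04;0 0 0 -0.12 0 0 0.04;0 0 0 -0.165 0 0 0.04;0 0 0 -0.165 -0.222 -0.087 0.04;0 0 0 -0.165 -0.222 -0.087 0.04;0 0 0 -0.165 -0.222 -0.087 0.04;0 0 0 -0.165 -0.222 -0.087 0.04;0 0 0 -0.165 -0.222 -0.087 0.04;0 0 0 -0.165 -0.222 -0.087 0.04;0 0 0 -0.165 -0.222 -0.087 0.04;0 0 0 -0.165 -0.222 -0.087 0.04'
python3 -c "
from h import *
plan([540.5,-78,88],86)"
```

```text
time_s: 20.83
ee_pos: [539.6, -79.2, 179.5]
ee_rot: [33.0, 90.0, 28.9]
force: [0.2, 0.4, -1.0]
gripper_width: 63.8
at [540. -79. 179.] jaw 86 q [-10.0, 17.0, 97.0, 0.0, 66.0, -95.0] w 63.8 F [ 0.2  0.4 -1. ] t 20.8
  rot [-0.1  0.  -0. ]
  rot [179.9  -0.   -0. ]
  shift [0.0915 0.0013 0.0008]
```

```bash
python3 -m handwheel '0 0 0 0.03 0.001 0.001 0.04;0 0 0 0.06 0.001 0.001 0.04;0 0 0 0.08 0.001 0.001 0.04;0 0 0 0.091 0.001 0.001 0.04;0 0 0 0.091 0.001 0.001 0.04;0 0 0 0.091 0.001 0.001 0.04;0 0 0 0.091 0.001 0.001 0.076;0 0 0 0.091 0.001 0.001 0.076;0 0 0 0.091 0.001 0.001 0.076;0 0 0 0.091 0.001 0.001 0.076'
python3 -m handwheel '0 0 0 -0.03 0 0 0.076;0 0 0 -0.07 0 0 0.076;0 0 0 -0.11 0 0 0.076;0 0 0 -0.13 0 -0.04 0.076;0 0 0 -0.13 0 -0.16 0.076;0 0 0 -0.13 0 -0.16 0.076;0 0 0 -0.13 0 -0.16 0.076;0 0 0 -0.13 0 -0.16 0.076;0 0 0 -0.13 0 -0.16 0.076;0 0 0 -0.13 0 -0.16 0.076;0 0 0 -0.13 0 -0.16 0.076;0 0 0 -0.13 0 -0.16 0.076'
cat > look.py <<'E'
from h import *
import sys
k=sys.argv[1]
for n in('scene','side'): cv2.imwrite(f'pics/{n}{k}.png',env.grab_frame(n)[...,::-1])
for n,x0,y0,x1,y1 in(('scene',250,250,276,270),('side',222,188,240,203)):
    for q in('0','4','6',k):
        h=cv2.cvtColor(cv2.imread(f'pics/{n}{q}.png'),cv2.COLOR_BGR2HSV)[y0:y1,x0:x1]
        b=blobs((h[...,1]<55)&(h[...,2]>90),15);print(n,q,[(c+[x0,y0]).round(1).tolist()+[int(s[4])] for _,s,c in b])
b=cv2.imread(f'pics/side{k}.png')[140:300,210:370];w=cv2.imread(f'pics/scene{k}.png')[150:310,230:390]
cv2.imwrite(f'pics/crop{k}.png',cv2.resize(np.hstack([b,w]),(800,400),interpolation=3))
E
python3 look.py 7; python3 -c "
from h import *
plan([540.5,-78,88],86)"
```

```text
time_s: 21.67
ee_pos: [542.0, -77.1, 89.1]
ee_rot: [-6.4, 89.9, -10.4]
force: [-0.6, -0.0, -0.8]
gripper_width: 75.8
time_s: 22.67
ee_pos: [383.0, -66.3, 218.2]
ee_rot: [-15.1, 90.0, -19.0]
force: [0.5, 0.1, 0.0]
gripper_width: 75.9
scene 0 [[261.9, 257.1, 144]]
scene 4 [[261.9, 257.1, 145]]
scene 6 [[261.9, 257.1, 144]]
scene 7 [[261.9, 257.1, 144]]
side 0 [[231.3, 195.1, 100]]
side 4 [[231.3, 195.1, 100]]
side 6 [[231.3, 195.1, 100]]
side 7 [[231.3, 195.1, 100]]
at [383. -66. 218.] jaw 86 q [-12.0, 1.0, 111.0, -0.0, 68.0, -98.0] w 75.9 F [-0.1  0.8 -0.6] t 22.8
  rot [ 0.1 -0.  -0. ]
  rot [-179.9    0.    -0. ]
  shift [ 0.1299 -0.001   0.1584]
```

Counterweight hasn't moved (0.0 px) → light. Pick it back up and put it in the square dish at centre.

```bash
python3 -m handwheel '0 0 0 0 0.002 0.158 0.078;0 0 0 0 0.002 0.158 0.078;0 0 0 0 0.002 0.158 0.078;0 0 0 0 0.002 0.158 0.078;0 0 0 0 0.002 0.158 0.078;0 0 0 0.04 0.002 0.158 0.078;0 0 0 0.07 0.002 0.158 0.078;0 0 0 0.09 0.002 0.158 0.078;0 0 0 0.105 0.002 0.158 0.078;0 0 0 0.117 0.002 0.158 0.078;0 0 0 0.126 0.002 0.158 0.078;0 0 0 0.128 0.002 0.158 0.078'
python3 -m handwheel '0 0 0 0 0 0 0.04;0 0 0 0 0 0 0.04;0 0 0 0 0 0 0.04;0 0 0 0 0 0 0.04;0 0 0 0 0 0 0.04;0 0 0 -0.03 0 0 0.04;0 0 0 -0.06 0 0 0.04;0 0 0 -0.09 0 0 0.04;0 0 0 -0.09 0 0 0.04'
python3 -c "
from h import *
plan([597,-355,150],86)"
```

```text
time_s: 23.77
ee_pos: [538.4, -74.8, 88.4]
ee_rot: [176.3, 89.8, 172.3]
force: [-1.2, 0.0, 0.6]
gripper_width: 77.7
time_s: 24.52
ee_pos: [543.2, -75.6, 186.7]
ee_rot: [-5.6, 89.3, -9.5]
force: [1.3, -0.9, 0.2]
gripper_width: 64.0
at [543. -76. 187.] jaw 86 q [-9.0, 17.0, 96.0, -0.0, 66.0, -95.0] w 64.0 F [ 1.3 -0.9  0.2] t 24.5
  rot [0.1 0.7 0.1]
  rot [-1.799e+02 -1.000e-01  1.100e+00]
  shift [ 0.0379 -0.275   0.0725]
```

```bash
python3 -m handwheel '0 0 0 0.038 -0.275 0.072 0.04;0 0 0 0.038 -0.275 0.072 0.04;0 0 0 0.038 -0.275 0.072 0.04;0 0 0 0.038 -0.275 0.072 0.04;0 0 0 0.038 -0.275 0.072 0.04;0 0 0 0.038 -0.275 0.072 0.04;0 0 0 0.038 -0.275 0.072 0.04;0 0 0 0.038 -0.275 0.072 0.04;0 0 0 0.038 -0.275 0.072 0.04;0 0 0 0.038 -0.275 0.072 0.04'
python3 -c "
from h import *
plan([597,-355,18],86)"
```

```text
time_s: 25.35
ee_pos: [592.0, -353.7, 141.6]
ee_rot: [132.2, 89.9, 128.2]
force: [0.1, 0.8, -1.4]
gripper_width: 63.5
at [ 592. -354.  142.] jaw 86 q [-32.0, 31.0, 79.0, 0.0, 70.0, -118.0] w 63.5 F [ 0.1  0.8 -1.4] t 25.4
  rot [ 0.  -0.1 -0.1]
  rot [-1.8e+02  1.0e-01 -1.0e-01]
  shift [ 0.1236 -0.0011  0.0052]
```

```bash
python3 -m handwheel '0 0 0 0.03 -0.001 0.004 0.04;0 0 0 0.06 -0.001 0.004 0.04;0 0 0 0.09 -0.001 0.004 0.04;0 0 0 0.11 -0.001 0.004 0.04;0 0 0 0.123 -0.001 0.004 0.04;0 0 0 0.123 -0.001 0.004 0.04;0 0 0 0.123 -0.001 0.004 0.08;0 0 0 0.123 -0.001 0.004 0.08;0 0 0 0.123 -0.001 0.004 0.08;0 0 0 0.09 -0.001 0.004 0.08;0 0 0 0.05 -0.001 0.004 0.08;0 0 0 0.01 -0.001 0.004 0.08'
python3 look.py 8; python3 -c "
from h import *
plan([578,154,150],86)"
```

```text
time_s: 26.35
ee_pos: [595.9, -355.0, 133.1]
ee_rot: [151.6, 89.9, 147.7]
force: [1.5, 0.2, 0.5]
gripper_width: 79.7
scene 0 [[261.9, 257.1, 144]]
scene 4 [[261.9, 257.1, 145]]
scene 6 [[261.9, 257.1, 144]]
scene 8 [[261.9, 257.1, 144]]
side 0 [[231.3, 195.1, 100]]
side 4 [[231.3, 195.1, 100]]
side 6 [[231.3, 195.1, 100]]
side 8 [[231.3, 195.1, 99]]
at [ 600. -358.  141.] jaw 86 q [-32.0, 32.0, 78.0, -0.0, 69.0, -118.0] w 80.0 F [ 0.1 -0.2  1.1] t 26.4
  rot [0.1 0.8 0.4]
  rot [-179.9   -0.7    1.3]
  shift [-0.0134  0.509  -0.0573]
```

View pics/crop8.png

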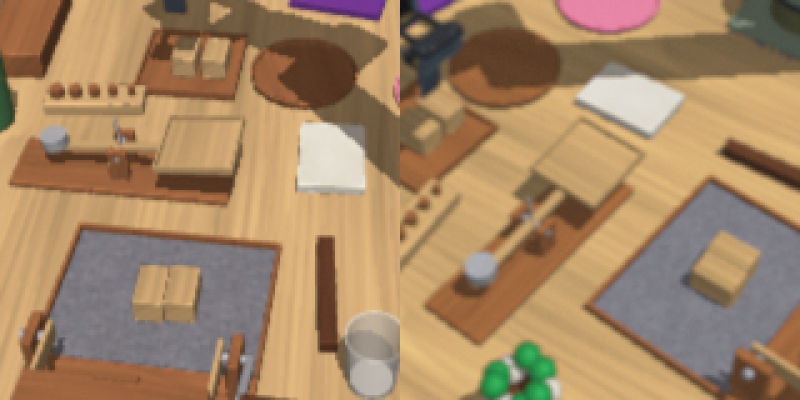

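Both light blocks lie side by side in the square dish (side crop (185,57),(213,57)); the remaining two touch in the tray at side crop (152,290),(182,290). Take the left one (larger x).

```bash
python3 -m handwheel '0 0 0 -0.02 0.512 -0.055 0.0912;0 0 0 -0.02 0.512 -0.055 0.0912;0 0 0 -0.02 0.512 -0.055 0.0912;0 0 0 -0.02 0.512 -0.055 0.0912;0 0 0 -0.02 0.512 -0.055 0.0912;0 0 0 -0.02 0.512 -0.055 0.0912;0 0 0 -0.02 0.512 -0.055 0.0912;0 0 0 -0.02 0.512 -0.055 0.0912;0 0 0 -0.02 0.512 -0.055 0.0912;0 0 0 -0.02 0.512 -0.055 0.0912;0 0 0 -0.02 0.512 -0.055 0.0912;0 0 0 -0.02 0.512 -0.055 0.0912'
python3 -m handwheel '0 0 0 0 0.01 0 0.0912;0 0 0 0 0.01 0 0.0912;0 0 0 0 0.01 0 0.0912'
python3 -c "
from h import *
plan([580,154,14],86)"
```

```text
time_s: 27.45
ee_pos: [576.8, 145.9, 152.1]
ee_rot: [12.8, 89.9, 8.9]
force: [0.5, -0.9, 0.0]
gripper_width: 91.3
time_s: 27.7
ee_pos: [577.8, 153.6, 151.6]
ee_rot: [-76.2, 89.9, -80.1]
force: [-0.2, 0.1, -0.3]
gripper_width: 91.1
at [578. 154. 152.] jaw 86 q [14.0, 23.0, 92.0, -0.0, 65.0, -72.0] w 91.1 F [-0.2  0.1 -0.3] t 27.7
  rot [0.2 0.  0.1]
  rot [-1.798e+02 -1.000e-01  0.000e+00]
  shift [0.1376 0.0007 0.0021]
```

```bash
python3 -m handwheel '0 0 0 0.04 0 0.002 0.0912;0 0 0 0.08 0 0.002 0.0912;0 0 0 0.11 0 0.002 0.0912;0 0 0 0.128 0 0.002 0.0912;0 0 0 0.137 0 0.002 0.0912;0 0 0 0.137 0 0.002 0.0912;0 0 0 0.137 0 0.002 0.04;0 0 0 0.137 0 0.002 0.04;0 0 0 0.137 0 0.002 0.04;0 0 0 0.137 0 0.002 0.04;0 0 0 0.137 0 0.002 0.04;0 0 0 0.137 0 0.002 0.04'
python3 -c "
from h import *
plan([543,-78,180],86)"
```

```text
time_s: 28.7
ee_pos: [580.8, 153.6, 15.9]
ee_rot: [6.6, 89.9, 2.7]
force: [-0.5, -1.0, 6.3]
gripper_width: 64.6
at [581. 154.  16.] jaw 86 q [14.0, 31.0, 101.0, -0.0, 48.0, -72.0] w 64.6 F [-0.5 -1.   6.3] t 28.7
  rot [ 0.1  0.1 -0. ]
  rot [-179.9    0.     0.2]
  shift [-0.1642 -0.2336 -0.0215]
```

```bash
python3 -m handwheel '0 0 0 -0.04 0 0 0.04;0 0 0 -0.08 0 0 0.04;0 0 0 -0.12 0 0 0.04;0 0 0 -0.164 0 0 0.04;0 0 0 -0.164 -0.233 -0.021 0.04;0 0 0 -0.164 -0.233 -0.021 0.04;0 0 0 -0.164 -0.233 -0.021 0.04;0 0 0 -0.164 -0.233 -0.021 0.04;0 0 0 -0.164 -0.233 -0.021 0.04;0 0 0 -0.164 -0.233 -0.021 0.04;0 0 0 -0.164 -0.233 -0.021 0.04;0 0 0 -0.164 -0.233 -0.021 0.04'
python3 -c "
from h import *
plan([543,-78,88],86)"
```

```text
time_s: 29.7
ee_pos: [542.4, -78.4, 178.3]
ee_rot: [142.9, 90.0, 138.8]
force: [-0.1, 0.1, -2.5]
gripper_width: 64.5
at [542. -78. 178.] jaw 86 q [-9.0, 17.0, 96.0, 0.0, 66.0, -95.0] w 64.5 F [-0.1  0.1 -2.5] t 29.7
  rot [-0.1 -0.  -0. ]
  rot [ 1.799e+02 -0.000e+00  1.000e-01]
  shift [0.0903 0.0004 0.0006]
```

```bash
python3 -m handwheel '0 0 0 0.03 0 0 0.04;0 0 0 0.06 0 0 0.04;0 0 0 0.08 0 0 0.04;0 0 0 0.09 0 0 0.04;0 0 0 0.09 0 0 0.04;0 0 0 0.09 0 0 0.04;0 0 0 0.09 0 0 0.076;0 0 0 0.09 0 0 0.076;0 0 0 0.09 0 0 0.076;0 0 0 0.09 0 0 0.076'
python3 -m handwheel '0 0 0 -0.03 0 0 0.076;0 0 0 -0.07 0 0 0.076;0 0 0 -0.11 0 0 0.076;0 0 0 -0.13 0 -0.04 0.076;0 0 0 -0.13 0 -0.16 0.076;0 0 0 -0.13 0 -0.16 0.076;0 0 0 -0.13 0 -0.16 0.076;0 0 0 -0.13 0 -0.16 0.076;0 0 0 -0.13 0 -0.16 0.076;0 0 0 -0.13 0 -0.16 0.076;0 0 0 -0.13 0 -0.16 0.076;0 0 0 -0.13 0 -0.16 0.076'
python3 look.py 9; python3 -c "
from h import *
plan([542,-78,70],86)"
```

```text
time_s: 30.53
ee_pos: [543.7, -77.5, 89.7]
ee_rot: [-6.8, 89.9, -10.8]
force: [-0.0, 0.0, 0.6]
gripper_width: 76.1
time_s: 31.53
ee_pos: [384.7, -66.6, 218.7]
ee_rot: [-13.5, 90.0, -17.4]
force: [-0.6, -0.5, -1.0]
gripper_width: 76.2
scene 0 [[261.9, 257.1, 144]]
scene 4 [[261.9, 257.1, 145]]
scene 6 [[261.9, 257.1, 144]]
scene 9 [[262.1, 254.3, 119]]
side 0 [[231.3, 195.1, 100]]
side 4 [[231.3, 195.1, 100]]
side 6 [[231.3, 195.1, 100]]
side 9 [[231.1, 192.0, 92]]
at [384. -67. 218.] jaw 86 q [-12.0, 1.0, 111.0, -0.0, 68.0, -98.0] w 76.2 F [0.6 0.1 0.3] t 31.6
  rot [ 0.1 -0.   0. ]
  rot [-179.9   -0.    -0. ]
  shift [ 0.1484 -0.0006  0.1582]
```

View pics/crop9.png

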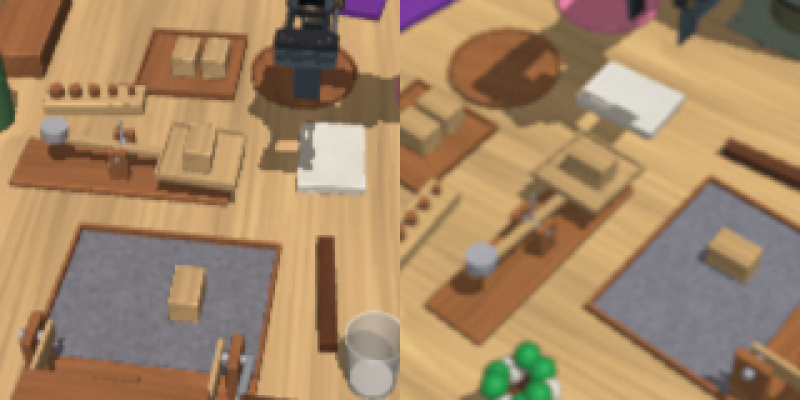

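Pan is down with block at side crop (200,140); counterweight rose 3 px → heavy.

```bash
python3 -c "
from h import *
print(onz('side',210+201/2.5,140+139/2.5,93).round(),onz('scene',230+192/2.5,150+158/2.5,93).round())"
python3 -m handwheel '0 0 0 0 0.002 0.158 0.078;0 0 0 0 0.002 0.158 0.078;0 0 0 0 0.002 0.158 0.078;0 0 0 0 0.002 0.158 0.078;0 0 0 0 0.002 0.158 0.078;0 0 0 0.04 0.002 0.158 0.078;0 0 0 0.07 0.002 0.158 0.078;0 0 0 0.09 0.002 0.158 0.078;0 0 0 0.11 0.002 0.158 0.078'
python3 -c "
from h import *
plan([542,-76,67],86)"
```

```text
[535. -72.  93.] [545. -70.  93.]
time_s: 32.38
ee_pos: [540.2, -75.1, 106.4]
ee_rot: [176.7, 89.8, 172.8]
force: [-0.1, -0.0, -0.5]
gripper_width: 77.8
at [540. -75. 106.] jaw 86 q [-9.0, 21.0, 102.0, -0.0, 57.0, -95.0] w 77.8 F [-0.1 -0.  -0.5] t 32.4
  rot [ 0.1 -0.2 -0. ]
  rot [-179.9    0.    -0.3]
  shift [ 0.0394 -0.0008  0.002 ]
```

```bash
python3 -m handwheel '0 0 0 0.015 0.001 0.001 0.08;0 0 0 0.03 0.001 0.001 0.08;0 0 0 0.038 0.001 0.001 0.08;0 0 0 0.038 0.001 0.001 0.08;0 0 0 0.038 0.001 0.001 0.04;0 0 0 0.038 0.001 0.001 0.04;0 0 0 0.038 0.001 0.001 0.04;0 0 0 0.038 0.001 0.001 0.04;0 0 0 0.01 0.001 0.001 0.04;0 0 0 -0.03 0.001 0.001 0.04;0 0 0 -0.07 0.001 0.001 0.04;0 0 0 -0.07 0.001 0.001 0.04'
python3 -c "
from h import *
plan([431,-340,150],86)"
```

```text
time_s: 33.38
ee_pos: [546.9, -75.1, 187.1]
ee_rot: [-5.1, 89.1, -9.0]
force: [1.5, 0.0, -0.6]
gripper_width: 64.1
at [547. -75. 187.] jaw 86 q [-9.0, 17.0, 96.0, -0.0, 66.0, -95.0] w 64.1 F [ 1.5  0.  -0.6] t 33.4
  rot [0.1 0.9 0.1]
  rot [-1.799e+02 -1.000e-01  1.500e+00]
  shift [ 0.0359 -0.2722 -0.0981]
```

```bash
python3 -m handwheel '0 0 0 0.03 -0.272 -0.095 0.04;0 0 0 0.03 -0.272 -0.095 0.04;0 0 0 0.03 -0.272 -0.095 0.04;0 0 0 0.03 -0.272 -0.095 0.04;0 0 0 0.03 -0.272 -0.095 0.04;0 0 0 0.03 -0.272 -0.095 0.04;0 0 0 0.03 -0.272 -0.095 0.04;0 0 0 0.03 -0.272 -0.095 0.04;0 0 0 0.03 -0.272 -0.095 0.04;0 0 0 0.03 -0.272 -0.095 0.04'
python3 -c "
from h import *
plan([431,-340,18],86)"
```

```text
time_s: 34.22
ee_pos: [428.5, -338.7, 148.4]
ee_rot: [101.7, 89.9, 97.7]
force: [-0.1, 0.2, -1.1]
gripper_width: 64.1
at [ 429. -339.  148.] jaw 86 q [-40.0, 19.0, 99.0, 0.0, 62.0, -126.0] w 64.1 F [-0.1  0.2 -1.1] t 34.2
  rot [ 0.  -0.  -0.1]
  rot [-1.8e+02  1.0e-01 -0.0e+00]
  shift [ 0.1304 -0.0012  0.0026]
```

```bash
python3 -m handwheel '0 0 0 0.03 0 0.001 0.04;0 0 0 0.06 0 0.001 0.04;0 0 0 0.09 0 0.001 0.04;0 0 0 0.115 0 0.001 0.04;0 0 0 0.128 0 0.001 0.04;0 0 0 0.128 0 0.001 0.04;0 0 0 0.128 0 0.001 0.08;0 0 0 0.128 0 0.001 0.08;0 0 0 0.128 0 0.001 0.08;0 0 0 0.09 0 0.001 0.08;0 0 0 0.05 0 0.001 0.08;0 0 0 0.01 0 0.001 0.08'
python3 -c "
from h import *
for n in('side','scene'):
  a=cv2.imread(f'pics/{n}9.png');tops(n,a,(262,235,310,275) if n=='side' else (345,235,385,300),vmin=175 if n=='side' else 160)
plan([538,156,150],86)"
```

```text
time_s: 35.22
ee_pos: [429.5, -338.6, 140.1]
ee_rot: [144.2, 89.9, 140.2]
force: [1.3, -1.1, -1.1]
gripper_width: 79.7
side [284. 254.] 179 ctr [532. 154.] mean [532. 154.] size [65. 37.] long axis 88
scene [364. 248.] 180 ctr [531. 153.] mean [531. 153.] size [64. 39.] long axis 87
scene [380. 289.] 81 ctr [641. 262.] mean [641. 270.] size [54. 40.] long axis 27
at [ 429. -339.  140.] jaw 86 q [-39.0, 19.0, 100.0, 0.0, 61.0, -126.0] w 79.7 F [ 1.3 -1.1 -1.1] t 35.2
  rot [ 0.1 -0.  -0. ]
  rot [-1.799e+02  1.000e-01 -1.000e-01]
  shift [-0.0097  0.5009  0.0745]
```

```bash
python3 -m handwheel '0 0 0 -0.03 0.498 0.068 0.0912;0 0 0 -0.03 0.498 0.068 0.0912;0 0 0 -0.03 0.498 0.068 0.0912;0 0 0 -0.03 0.498 0.068 0.0912;0 0 0 -0.03 0.498 0.068 0.0912;0 0 0 -0.03 0.498 0.068 0.0912;0 0 0 -0.03 0.498 0.068 0.0912;0 0 0 -0.03 0.498 0.068 0.0912;0 0 0 -0.03 0.498 0.068 0.0912;0 0 0 -0.03 0.498 0.068 0.0912;0 0 0 -0.03 0.498 0.068 0.0912;0 0 0 -0.03 0.498 0.068 0.0912'
python3 -m handwheel '0 0 0 0 0.006 0 0.0912;0 0 0 0 0.006 0 0.0912;0 0 0 0 0.006 0 0.0912'
python3 -c "
from h import *
plan([532,154,14],86)"
```

```text
time_s: 36.22
ee_pos: [531.0, 151.8, 169.3]
ee_rot: [10.5, 89.9, 6.6]
force: [0.4, 0.4, 0.3]
gripper_width: 91.0
time_s: 36.47
ee_pos: [531.0, 155.2, 168.4]
ee_rot: [-105.0, 89.9, -108.9]
force: [-0.7, -0.6, 0.3]
gripper_width: 91.1
at [531. 155. 168.] jaw 86 q [15.0, 18.0, 97.0, -0.0, 65.0, -71.0] w 91.1 F [-0.7 -0.6  0.3] t 36.5
  rot [ 0.1 -0.   0.1]
  rot [-1.799e+02 -1.000e-01 -0.000e+00]
  shift [ 0.1544 -0.001   0.0012]
```

```bash
python3 -m handwheel '0 0 0 0.04 -0.003 0.001 0.0912;0 0 0 0.08 -0.003 0.001 0.0912;0 0 0 0.115 -0.003 0.001 0.0912;0 0 0 0.14 -0.003 0.001 0.0912;0 0 0 0.154 -0.003 0.001 0.0912;0 0 0 0.154 -0.003 0.001 0.0912;0 0 0 0.154 -0.003 0.001 0.04;0 0 0 0.154 -0.003 0.001 0.04;0 0 0 0.154 -0.003 0.001 0.04;0 0 0 0.154 -0.003 0.001 0.04;0 0 0 0.154 -0.003 0.001 0.04;0 0 0 0.154 -0.003 0.001 0.04'
python3 -c "
from h import *
plan([542,-78,180],86)"
```

```text
time_s: 37.47
ee_pos: [533.1, 152.3, 15.7]
ee_rot: [3.7, 89.9, -0.2]
force: [-0.7, -2.4, 7.0]
gripper_width: 64.2
at [533. 152.  16.] jaw 86 q [15.0, 28.0, 107.0, -0.0, 45.0, -71.0] w 64.2 F [-0.7 -2.4  7. ] t 37.5
  rot [ 0.1  0.1 -0. ]
  rot [-179.9    0.     0.2]
  shift [-0.1643 -0.2291  0.0251]
```

```bash
python3 -m handwheel '0 0 0 -0.04 0 0 0.04;0 0 0 -0.08 0 0 0.04;0 0 0 -0.12 0 0 0.04;0 0 0 -0.164 0 0 0.04;0 0 0 -0.164 -0.229 0.025 0.04;0 0 0 -0.164 -0.229 0.025 0.04;0 0 0 -0.164 -0.229 0.025 0.04;0 0 0 -0.164 -0.229 0.025 0.04;0 0 0 -0.164 -0.229 0.025 0.04;0 0 0 -0.164 -0.229 0.025 0.04;0 0 0 -0.164 -0.229 0.025 0.04;0 0 0 -0.164 -0.229 0.025 0.04'
python3 -c "
from h import *
plan([542,-78,88],86)"
```

```text
time_s: 38.47
ee_pos: [541.1, -78.6, 178.1]
ee_rot: [140.2, 89.9, 136.2]
force: [0.1, 1.3, -2.3]
gripper_width: 64.3
at [541. -79. 178.] jaw 86 q [-9.0, 17.0, 97.0, 0.0, 66.0, -95.0] w 64.3 F [ 0.1  1.3 -2.3] t 38.5
  rot [-0.1 -0.  -0. ]
  rot [ 1.799e+02 -1.000e-01  1.000e-01]
  shift [0.0901 0.0006 0.0009]
```

```bash
python3 -m handwheel '0 0 0 0.03 0 0 0.04;0 0 0 0.06 0 0 0.04;0 0 0 0.08 0 0 0.04;0 0 0 0.09 0 0 0.04;0 0 0 0.09 0 0 0.04;0 0 0 0.09 0 0 0.04;0 0 0 0.09 0 0 0.076;0 0 0 0.09 0 0 0.076;0 0 0 0.09 0 0 0.076;0 0 0 0.09 0 0 0.076'
python3 -m handwheel '0 0 0 -0.03 0 0 0.076;0 0 0 -0.07 0 0 0.076;0 0 0 -0.11 0 0 0.076;0 0 0 -0.13 0 -0.04 0.076;0 0 0 -0.13 0 -0.16 0.076;0 0 0 -0.13 0 -0.16 0.076;0 0 0 -0.13 0 -0.16 0.076;0 0 0 -0.13 0 -0.16 0.076;0 0 0 -0.13 0 -0.16 0.076;0 0 0 -0.13 0 -0.16 0.076;0 0 0 -0.13 0 -0.16 0.076;0 0 0 -0.13 0 -0.16 0.076'
python3 look.py 10; python3 -c "
from h import *
plan([542,-78,70],86)"
```

```text
time_s: 39.3
ee_pos: [542.2, -77.9, 89.5]
ee_rot: [-5.7, 89.9, -9.7]
force: [0.6, 0.6, -0.4]
gripper_width: 76.3
time_s: 40.3
ee_pos: [383.1, -67.0, 218.5]
ee_rot: [-7.6, 90.0, -11.6]
force: [0.3, 0.7, 0.3]
gripper_width: 76.2
scene 0 [[261.9, 257.1, 144]]
scene 4 [[261.9, 257.1, 145]]
scene 6 [[261.9, 257.1, 144]]
scene 10 [[262.0, 254.3, 120]]
side 0 [[231.3, 195.1, 100]]
side 4 [[231.3, 195.1, 100]]
side 6 [[231.3, 195.1, 100]]
side 10 [[231.1, 192.0, 92]]
at [383. -67. 218.] jaw 86 q [-12.0, 1.0, 111.0, -0.0, 68.0, -98.0] w 76.1 F [0.4 0.3 0.3] t 40.4
  rot [ 0.1 -0.   0. ]
  rot [-179.9   -0.    -0. ]
  shift [ 1.481e-01 -1.000e-04  1.597e-01]
```

View pics/crop10.png

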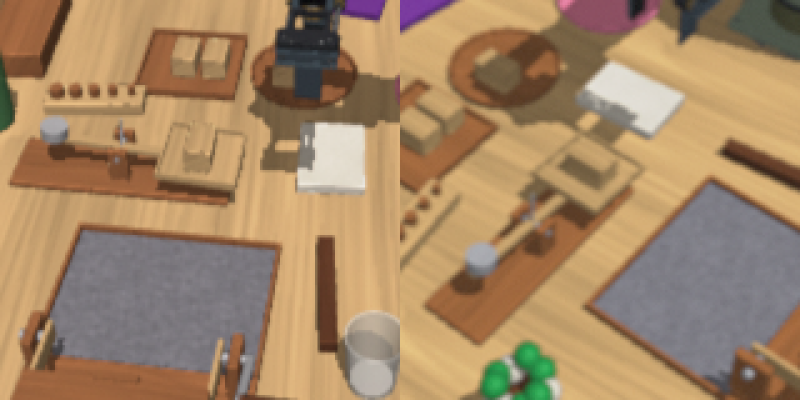

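Pan down again (block at side crop (200,142), counterweight risen 3 px) → heavy. The first heavy block is in the round dish at (285,75); tray empty.

```bash
python3 -m handwheel '0 0 0 0 0.002 0.159 0.079;0 0 0 0 0.002 0.159 0.079;0 0 0 0 0.002 0.159 0.079;0 0 0 0 0.002 0.159 0.079;0 0 0 0 0.002 0.159 0.079;0 0 0 0.04 0.002 0.159 0.079;0 0 0 0.07 0.002 0.159 0.079;0 0 0 0.09 0.002 0.159 0.079;0 0 0 0.11 0.002 0.159 0.079;0 0 0 0.13 0.003 0.159 0.08;0 0 0 0.148 0.003 0.159 0.08;0 0 0 0.148 0.003 0.159 0.08'
python3 -m handwheel '0 0 0 0 0 0 0.04;0 0 0 0 0 0 0.04;0 0 0 0 0 0 0.04;0 0 0 0 0 0 0.04;0 0 0 0 0 0 0.04;0 0 0 -0.03 0 0 0.04;0 0 0 -0.07 0 0 0.04;0 0 0 -0.11 0 0 0.04;0 0 0 -0.11 0 0 0.04'
python3 -c "
from h import *
plan([372,-341,150],86)"
```

```text
time_s: 41.4
ee_pos: [537.7, -74.3, 66.7]
ee_rot: [175.3, 89.5, 171.4]
force: [-0.9, 0.8, -0.0]
gripper_width: 80.3
time_s: 42.15
ee_pos: [545.4, -75.5, 188.8]
ee_rot: [-5.2, 89.1, -9.1]
force: [1.8, -0.1, -0.4]
gripper_width: 63.9
at [545. -75. 189.] jaw 86 q [-9.0, 17.0, 96.0, -0.0, 67.0, -95.0] w 63.9 F [ 1.8 -0.1 -0.4] t 42.1
  rot [0.1 0.9 0.1]
  rot [-1.799e+02 -1.000e-01  1.500e+00]
  shift [ 0.0367 -0.2768 -0.1554]
```

```bash
python3 -m handwheel '0 0 0 0.03 -0.277 -0.153 0.04;0 0 0 0.03 -0.277 -0.153 0.04;0 0 0 0.03 -0.277 -0.153 0.04;0 0 0 0.03 -0.277 -0.153 0.04;0 0 0 0.03 -0.277 -0.153 0.04;0 0 0 0.03 -0.277 -0.153 0.04;0 0 0 0.03 -0.277 -0.153 0.04;0 0 0 0.03 -0.277 -0.153 0.04;0 0 0 0.03 -0.277 -0.153 0.04;0 0 0 0.03 -0.277 -0.153 0.04;0 0 0 0.03 -0.277 -0.153 0.04'
python3 -c "
from h import *
plan([372,-341,20],86)"
```

```text
time_s: 43.07
ee_pos: [369.0, -340.1, 150.3]
ee_rot: [85.1, 90.0, 81.1]
force: [0.1, 0.6, -1.7]
gripper_width: 64.2
at [ 369. -340.  150.] jaw 86 q [-44.0, 15.0, 105.0, 0.0, 61.0, -130.0] w 64.2 F [ 0.1  0.6 -1.7] t 43.1
  rot [ 0.  0. -0.]
  rot [-1.8e+02  1.0e-01  0.0e+00]
  shift [ 0.1303 -0.0008  0.003 ]
```

```bash
python3 -m handwheel '0 0 0 0.03 0 0.001 0.04;0 0 0 0.06 0 0.001 0.04;0 0 0 0.09 0 0.001 0.04;0 0 0 0.117 0 0.001 0.04;0 0 0 0.13 0 0.001 0.04;0 0 0 0.13 0 0.001 0.04;0 0 0 0.13 0 0.001 0.08;0 0 0 0.13 0 0.001 0.08;0 0 0 0.13 0 0.001 0.08;0 0 0 0.09 0 0.001 0.08;0 0 0 0.05 0 0.001 0.08;0 0 0 0.01 0 0.001 0.08'
python3 -m handwheel '0 0 0 -0.1 0.2 0 0.08;0 0 0 -0.1 0.2 0 0.08;0 0 0 -0.1 0.2 0 0.08;0 0 0 -0.1 0.2 0 0.08;0 0 0 -0.1 0.2 0 0.08;0 0 0 -0.1 0.2 0 0.08;0 0 0 -0.1 0.2 0 0.08'
python3 - <<'E'
from h import *
plan([372,-341,20],86)
for n in('scene','side'): cv2.imwrite(f'pics/{n}11.png',env.grab_frame(n)[...,::-1])
b=cv2.imread('pics/side11.png')[110:350,190:430];w=cv2.imread('pics/scene11.png')[110:350,190:430]
cv2.imwrite('pics/crop11.png',cv2.resize(np.hstack([b,w]),(800,400),interpolation=3))
for n in('side','scene'):
    tops(n,cv2.imread(f'pics/{n}11.png'),(265,140,350,185) if n=='side' else (205,155,295,225),z=45,vmin=175 if n=='side' else 160)
E
```

```text
time_s: 44.07
ee_pos: [369.8, -340.1, 142.0]
ee_rot: [142.3, 90.0, 138.4]
force: [1.0, -0.4, -0.0]
gripper_width: 79.7
time_s: 44.65
ee_pos: [384.7, -138.8, 243.0]
ee_rot: [-9.1, 89.7, -12.8]
force: [-0.4, -1.3, -0.2]
gripper_width: 79.9
at [ 385. -139.  243.] jaw 86 q [-21.0, 2.0, 106.0, 0.0, 72.0, -108.0] w 79.9 F [-0.4 -1.3 -0.2] t 44.6
  rot [0.3 0.3 0.1]
  rot [-1.797e+02 -1.000e-01  5.000e-01]
  shift [ 0.2232 -0.2024 -0.0009]
side [296. 156.] 1192 ctr [ 553. -343.] mean [ 552. -378.] size [276. 303.] long axis -86
side [345. 152.] 109 ctr [ 347. -411.] mean [ 343. -413.] size [43. 87.] long axis -90
side [284. 159.] 79 ctr [ 598. -349.] mean [ 597. -350.] size [64. 37.] long axis 87
side [296. 160.] 77 ctr [ 547. -348.] mean [ 547. -349.] size [68. 35.] long axis 87
scene [230. 174.] 1854 ctr [ 472. -411.] mean [ 506. -462.] size [286. 316.] long axis -46
scene [236. 198.] 147 ctr [ 595. -360.] mean [ 596. -356.] size [82. 42.] long axis 85
scene [267. 211.] 1213 ctr [ 596. -269.] mean [ 580. -219.] size [153. 296.] long axis -56
scene [213. 219.] 215 ctr [ 726. -352.] mean [ 718. -354.] size [120.  52.] long axis 87
```

View pics/crop11.png

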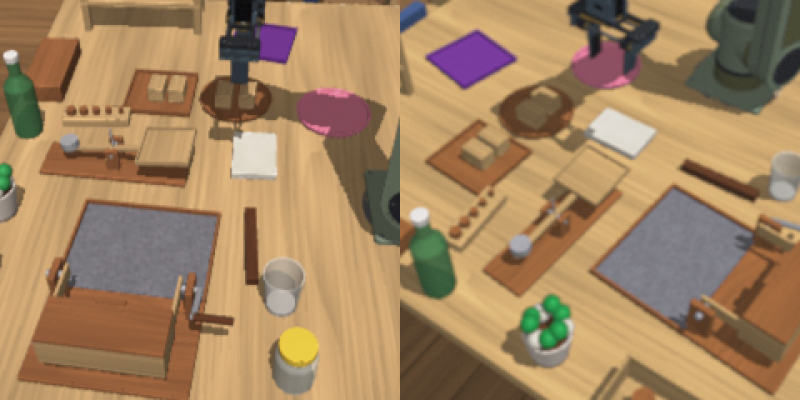

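All four blocks are placed: round dish (225,95),(247,97) and square dish (157,87),(176,89) in the side crop. The box is upright and shut, bystanders look undisturbed, and the gripper is clear.

```bash
python3 -c "
from workcell import env
print(env.job_done())"
```

```text
the job is handed in; nothing more can be done
None
```

I finished the job and handed it in at about 45 s of robot time; it reports no verdict.

- **Box:** I turned it over by the crank, saw the lid hang open and four blocks lying in the tray, then brought it back upright with the lid shut.
- **Weighing:** I weighed each block on the pan with the gripper clear. For two of them the counterweight did not move, so they are light. For the other two it rose about 3 px in both views and the pan went down, so they are heavy. The wrist force agreed: about -2.4 N holding the heavy ones, -0.7 to -1.0 N holding the light ones.
- **Last checks:** The final picture shows two blocks side by side in the brown square dish and two in the brown round dish. The tray and pan are empty, the box is upright and shut, the bystanders look unmoved, and the gripper is clear.
    - **Square dish:** the side view puts the two centres near x 547 and 598, y -349, against a dish centre of about (594, -353).
    - **Round dish:** the colour mask did not pick these two out in the shadow. I judged them from the picture and from where I let go, near x 370 and 430, y -339.
- **One disturbance:** a tray block moved about 3 cm against its neighbour while the arm was elsewhere. I measured it again before gripping it.

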